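# Pack the dressing case and set its mirror lid

### The job

Swing the mirror lid of the dressing case right back, take out the television remote left inside and lay it flat on the bare dresser top, and lay each of the hairbrush, clothes brush, beard trimmer and glasses case that is out flat and lengthwise, the same side up as it lies now, in a compartment of its own. When they are all in, bring the lid forward so that the mirror stands open at 100 degrees, leaning 10 degrees back from upright, and stays there by itself when you let go. Leave the other things on the dresser where they are.

Things in the scene. Friction and masses are not known exactly. Their poses are not given: they have to be found in the camera images.
- case: Fixed grey wooden dressing case: tray 158 mm deep (x) x 284 wide (y), 20 high; floor 8 mm up, 4 mm walls and dividers rising 12 mm above it. Four compartments side by side in y (70 mm pitch), each 150 mm long in x, 66 wide. Origin: middle of underside; x points away from the robot to the hinge, z up. Hinge line: parallel to y through x = 79, z = 20 mm.
- bay1 (a point): Centre of the floor of compartment 1 (number 1 is at the -y end, 4 at the +y end), axes as the case's.
- bay2 (a point): Centre of the floor of compartment 2 (number 1 is at the -y end, 4 at the +y end), axes as the case's.
- bay3 (a point): Centre of the floor of compartment 3 (number 1 is at the -y end, 4 at the +y end), axes as the case's.
- bay4 (a point): Centre of the floor of compartment 4 (number 1 is at the -y end, 4 at the +y end), axes as the case's.
- lid (a joint): Lid opening angle, rad: 0 shut, 1.571 upright, more = leaning back away from the robot, stop at 2.1; 100 degrees open is 1.745. The lid (350 g, shell 158 x 284 x 39 mm, mirror inside) has a stiff friction hinge, stays where it is left and takes 2 to 5 N at the handle to move. Starts ajar, below 0.8.
- lid_handle (a point): Middle of the lid's handle: steel cross bar, 14 mm diameter, 34 mm long, flat ends, parallel to the hinge, on a 12 mm wide stem 24 mm out from the middle of the lid's front edge. Lid shut: 182 mm in front of the hinge line, 10 mm above it. Fingers pointing down can pinch it end to end (34 mm); it turns between the pads as the lid swings.
- lid_mirror (a point): Centre of the mirror face on the inside of the lid, 79 mm from the hinge line.
- hairbrush: Travel hairbrush lying bristles down, pale wood, 138 mm long, 32 mm high: a head 44 mm wide from x = 1 to 69 mm and a handle 24 mm wide from x = -69 to 1 mm (its underside 12 mm up). Origin at the middle of its underside, x along its length, y across, z up. Grip the handle, e.g. at x = -15 mm. 90 g. May be absent (None from the start).
- clothes_brush: Clothes brush lying bristles down, brown wooden block 132 x 38 mm, 33 mm high over all; bristle pad 116 x 30 mm below the block, which begins 15 mm up. Origin at the middle of its underside, x along its length, y across, z up. Grip across the middle. 110 g. May be absent.
- trimmer: Grey plastic beard trimmer, 124 mm long (x from -62 to 63 mm), body 36 mm wide and 32 mm high, with a narrower steel cutter head at +x. Origin at the middle of its underside, x along its length, y across, z up. Grip across the middle. 150 g. May be absent.
- glasses_case: Hard brown leather glasses case, closed, 142 x 38 x 34 mm. Origin at the middle of its underside, x along its length, y across, z up. Grip across the middle. 100 g. May be absent.
- cream_jar: Bystander: white cream jar with metal cap, 60 mm across, 55 mm high. Origin under its centre.
- ring_dish: Bystander: small white dish, 90 mm across, 25 mm high. Origin under its centre.
- remote: Light grey television remote control with black buttons, 136 x 34 x 26 mm, buttons up; at the start it lies lengthwise in one of the compartments, where it does not belong. Origin at the middle of its underside, x along its length, z up. 120 g. Never absent.
- lotion: Bystander: white lotion bottle, 50 mm across, 120 mm high. Origin under its centre.
Not all that is in view belongs to the job. What is shaped like the hairbrush but red is not meant.

How it is judged:
By the outcome, as a careful person would: the job done as asked, in the order asked, and still so for the second after the job is handed in, with the robot touching nothing.
Of hairbrush, clothes_brush, trimmer, glasses_case only 3 to 4 are there at a start; the rules pass over those that are not, and their reading is None.
At some moment in a run one of hairbrush, clothes_brush, trimmer, glasses_case may be knocked a few centimetres aside while the robot is not near it.
Once in a run the grip may slacken for a moment while it holds something.
It also fails if it takes over 202 s, if anything falls off the work surface, if the arm or the gripper's body presses on something with over 40 N, if the wrist force passes 120 N, or if a joint passes its speed limit or range.

### The arm

A 6-joint arm with a two-finger parallel gripper is mounted at the origin on the work surface. World frame = base frame: x ahead of the robot, y to its left, z up, the work surface at z = 0. Lengths are in mm, angles in rad, forces in N, time in s.
With the tool pointing down it reaches from about 275 to 750 mm from the base axis. Payload 10.2 kg.
Tool frame: the origin (TCP) lies between the finger pads; the fingertips stand 19 mm ahead of it and the grasp point (between the pads) is the TCP; z points along the fingers, y is the line along which they close (so a half turn about z gives the same grasp; the last joint's range is limited). The gripper opens to 85 mm and grips with 20 to 120 N. Pads are 22 mm wide; open, the fingers measure 114 mm over their backs; the gripper's body (76 mm by 85 mm) begins 54 mm behind the grasp point. The pads swing forward as they close: fully open they stand 13 mm farther back than shut.
Start: joints at [1.034, 0.313, 1.498, -0, 1.331, -0.223], TCP at [162.067, 499.365, 250.294] pointing down, gripper open.
Joint ranges: [-2.94, 2.94], [-0.97, 2.17], [0.19, 2.56], [-1.23, 4.37], [0.02, 3.11], [-2.88, 2.88]. Speed limits (rad/s): [2.39, 2.39, 3.01, 3.14, 3.14, 3.14].

### API

Orientations are given as a unit quaternion [w, x, y, z].
In Python, from rig import sense, capture, finish_job gives the robot as it stands. The module is installed in compiled form; this text tells all that it offers.
- The arm moves only by the tool move_arm, never from a script. Its argument "moves" is a list of rows, each an object with "turn": the turn, a rotation vector about the tool's x, y, z in rad, a list of three; "translation": the shift along the tool's x, y, z in mm, a list of three; "hand": the opening, from 0 (shut) to 1 (fully open). In form: [{"turn": [wx, wy, wz], "translation": [x, y, z], "hand": hand}, ...]. A call has 1 to 10 rows; each row shifts and turns the commanded pose from where the row before left it, along the tool's axes as they then stand; what a row does not reach is not made up. A row lasts 1/12 s, in which the tool goes at most 41.7 mm and 7.16 degrees, less where a joint would pass 70% of its speed; a pose out of reach is approached as far as the arm can. A call with a gripper value outside its range is refused whole. The fingers move at their own pace and stop on an object; "grip_force" is the grip in N (left out, the last holds). Time passes only in rows, so rows that do not move let the fingers close. It gives the time, the measured TCP pose, the force, the opening and the grip force at its end, in the units of the state.
- sense(): the state, without advancing time (a new reading comes with each control period).
- capture(name): name is "scene" or "top" or "wrist"; returns a dict with "image" (480x640x3 uint8, blue, green, red), "z_map" (480x640 float32, mm along the optical axis (not along the pixel's ray), 0 where there is no reading), "vertical_fov" (degrees; the focal length in pixels is half the picture's height over the tangent of half this angle, whatever the lens; pixels are square), "cx", "cy" (the principal point, pixels), "R" (3x3) and "t" (3): a world point X has camera coordinates R X + t; the wrist camera has in their place "T_tool_cam" (4x4, takes a point from camera to tool coordinates, whose origin is the TCP and whose axes are the flange's). Camera axes: x right, y down, z forward; pixel columns grow to the right and rows downward; lengths in mm; the calibration is good to about 2 mm. The wrist camera is an equidistant fisheye: a pixel r from the principal point sees the ray r / f radians off the axis. A picture is of the moment at which its call begins: read the wrist's pose just before it.
- finish_job(): hands the job in; it is judged then, once.
The state is a dict: "time_s": time; "joints": joint angles; "dq": joint speeds; "tau": joint torques, N m; "eef_pos": TCP position; "ee_rot": TCP orientation; "force": force on the tool from outside, world axes, zero at the start; "wrist_torque": the same for the moment, N m; "grip_width": opening from 0.0 (shut) to 1.0 (fully open); "grip_force": force on a finger pad.
Only numpy, scipy, OpenCV 4.12 (cv2) and the standard library are available. Lean on these libraries where they do the work, as an engineer would, in place of code of your own. Each camera call takes 0.05 s, during which the arm holds its last target. There are 200 camera calls.

## Working session

There is one attempt and no reset: what is moved stays moved. The work goes in short steps, Python scripts to look and compute and a tool call to move; the robot and the scene stay as the last step left them, time stands still between calls to the robot, and variables do not carry over. Pictures are saved under pics/ and viewed, at most 14 in all, crops included, and the job is handed in when it is done.

Besides the shell and the picture viewer there is one more tool, called after ">>>" in YAML: its name, and indented under it one key for each argument. move_arm: Moves the arm, as the interface text tells. Its arguments: {"type":"object","properties":{"moves":{"type":"array","items":{"type":"object","properties":{"turn":{"type":"array","items":{"type":"number"}},"translation":{"type":"array","items":{"type":"number"}},"hand":{"type":"number"}}}},"grip_force":{"type":"number"}},"required":["moves"]}

```bash
mkdir -p pics
cat > h.py <<'E'
import numpy as np, cv2
from rig import sense, capture
from scipy.spatial.transform import Rotation as Ro
def world(c):
    z=c["z_map"];h,w=z.shape;f=h/2/np.tan(np.radians(c["vertical_fov"])/2)
    u,v=np.meshgrid(np.arange(w),np.arange(h))
    P=np.stack([(u-c["cx"])/f*z,(v-c["cy"])/f*z,z],-1)
    W=(P-c["t"])@c["R"]
    W[z==0]=np.nan
    return W
def rot(s):
    q=s["ee_rot"];return Ro.from_quat([q[1],q[2],q[3],q[0]])
E
python3 - <<'E'
from h import *
s=sense();print(s)
for n in("scene","top"):
    c=capture(n);cv2.imwrite(f"pics/{n}0.png",c["image"]);np.save(n+"W.npy",world(c));np.save(n+"I.npy",c["image"])
    print(n,c["R"],c["t"],c["vertical_fov"])
E
```

```text
{'time_s': 0.0, 'joints': array([ 1.03359638e+00,  3.13451840e-01,  1.49843333e+00, -5.76773735e-06,
        1.33099706e+00, -2.23402846e-01]), 'dq': array([ 1.03422558e-03,  2.29348930e-04, -5.62942664e-04,  1.36306516e-03,
       -1.18898304e-03,  4.04783384e-05]), 'tau': array([ 5.31614569e-04, -4.12263644e+01, -2.59744620e+01, -1.40927214e-04,
        4.10814624e-03,  1.21301574e-05]), 'eef_pos': array([161.94605405, 499.15508692, 249.73552959]), 'ee_rot': array([-2.36745374e-04,  1.56254900e-01,  9.87716554e-01, -5.99760981e-04]), 'force': array([-0.60167144,  0.22475613, -0.563758  ]), 'wrist_torque': array([ 0.04540351, -0.02174859,  0.00813113]), 'grip_force': 0.0, 'grip_width': 1.0003441367667827}
scene [[-0.25139741  0.96787967 -0.00287768]
 [ 0.67829024  0.17405685 -0.71388134]
 [-0.69045036 -0.18141982 -0.70026077]] [ 110.83405702 -284.18841047 1614.30898767] 51.80908142156412
top [[ 0.01399888 -0.99963535  0.02309124]
 [-0.98060857 -0.01823977 -0.19512598]
 [ 0.19547601 -0.01991193 -0.98050632]] [  -8.29629604  497.66899754 1121.70258647] 51.4879666132649
```

View pics/scene0.png

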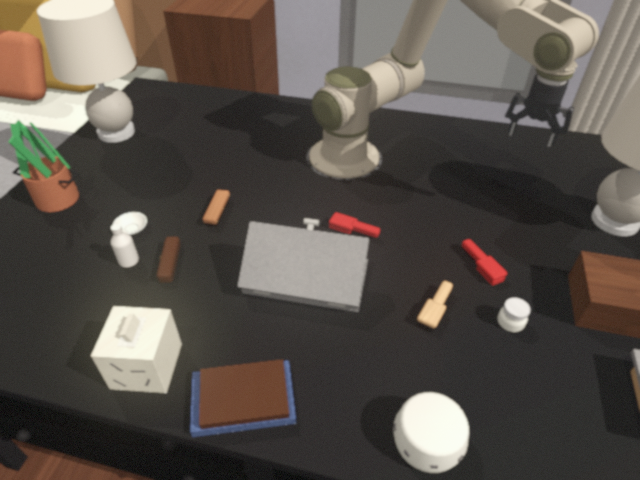

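View pics/top0.png

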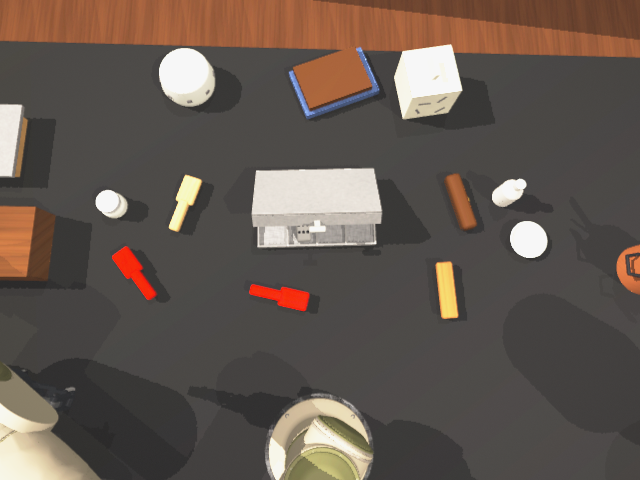

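The scene view shows the lid ajar, with its handle at (312,223). In the top view the candidates are:
- **Hairbrush:** pale wood at (185,203). The red look-alikes at (135,272) and (280,297) are decoys.
- **Clothes brush:** orange-brown at (447,290).
- **Glasses case:** dark brown at (460,201).
- **Remote:** (305,233) inside the tray.
- **Trimmer:** none seen.

```bash
cat >> h.py <<'E'
def objs(W,I,zmin=8,zmax=60,box=None):
    hsv=cv2.cvtColor(I,cv2.COLOR_BGR2HSV)
    m=(W[...,2]>zmin)&(W[...,2]<zmax)&(W[...,0]>200)&(W[...,0]<720)
    n,l,st,ce=cv2.connectedComponentsWithStats(m.astype(np.uint8))
    for i in range(1,n):
        if st[i,4]<150: continue
        k=l==i;P=W[k];top=np.percentile(P[:,2],80)
        Q=P[P[:,2]>top-6]
        (cx,cy),(a,b),an=cv2.minAreaRect(Q[:,:2].astype(np.float32))
        if a<b: an+=90;a,b=b,a
        print(np.round(ce[i]),"ctr",np.round([cx,cy],1),"LxW",np.round([a,b],1),"ang",round(((an+90)%180)-90,1),"top",round(top,1),"hsv",np.median(hsv[k],0), "mean",Q[:,:2].mean(0).round(1))
E
python3 - <<'E'
from h import *
W=np.load("topW.npy");I=np.load("topI.npy")
objs(W,I)
for p in [(256,245),(376,243),(258,228),(375,240),(253,212),(380,212),(256,170),(376,170),(318,224),(310,232),(326,232),(300,232),(305,238),(316,230),(270,235),(335,235),(360,235)]:
    print(p,W[p[1],p[0]].round(1))
a=cv2.resize(I[160:260,240:390],None,fx=4,fy=4);b=cv2.resize(I[150:330,420:570],(400,480));a=cv2.copyMakeBorder(a,0,80,0,0,cv2.BORDER_CONSTANT)
c=cv2.resize(I[170:240,140:220],(200,480)[:1]+(175,));
a[400:480,0:100]=cv2.resize(c,(100,80))
cv2.imwrite("pics/crop1.png",cv2.resize(np.hstack([a,b]),(800,384)))
E
```

```text
[ 10. 153.] ctr [663.9 749.9] LxW [117.5  42.1] ang 6.7 top 56.8 hsv [ 17.  13. 239.] mean [666.2 751.2]
[314. 171.] ctr [634.2  21.8] LxW [282.2  13.4] ang -87.5 top 58.4 hsv [ 17.  15. 231.] mean [634.6  22.9]
[460. 202.] ctr [ 575.6 -335.3] LxW [138.7  37.2] ang 16.7 top 34.3 hsv [ 11. 165. 163.] mean [ 574.9 -335.8]
[184. 201.] ctr [557.2 336.4] LxW [136.5  43.8] ang -17.9 top 31.8 hsv [ 30.  60. 247.] mean [564.9 333.3]
[500. 198.] ctr [ 585.3 -431.9] LxW [47.3 18.7] ang 33.4 top 51.2 hsv [ 21.  17. 243.] mean [ 582.8 -429.9]
[111. 204.] ctr [552.2 506.3] LxW [52.2 51.9] ang -81.3 top 55.5 hsv [  0.   0. 247.] mean [551.5 506.4]
[ 42. 249.] ctr [432.2 657.4] LxW [177.1  72.6] ang -25.8 top 49.9 hsv [ 12. 141.  92.] mean [443.1 653.3]
[529. 239.] ctr [ 484.5 -497.2] LxW [87.8 87. ] ang -70.0 top 22.9 hsv [  0.   0. 247.] mean [ 486.9 -503.1]
[315. 237.] ctr [485.7  14.7] LxW [284.3  50.1] ang -87.6 top 21.0 hsv [ 16.  19. 170.] mean [478.   25.9]
[628. 271.] ctr [ 421.7 -734.9] LxW [105.1  33.9] ang -5.2 top 40.6 hsv [ 10. 174. 220.] mean [ 408.9 -732.4]
[133. 271.] ctr [385.1 435.7] LxW [137.9  43.6] ang 39.1 top 32.2 hsv [  4. 245. 247.] mean [392.  440.9]
[446. 290.] ctr [ 359.7 -293.2] LxW [130.3  38.9] ang 5.2 top 34.2 hsv [ 22. 146. 247.] mean [ 358.4 -292.9]
[282. 297.] ctr [340.6 100.4] LxW [137.4  42.7] ang 78.0 top 32.0 hsv [  4. 241. 247.] mean [338.3  91.5]
(256, 245) [463.1 160.3  -1.1]
(376, 243) [ 473.2 -132.2   -0.5]
(258, 228) [500.8 154.5  22.1]
(375, 240) [ 477.5 -127.5   16.9]
(253, 212) [511.8 153.1 143.9]
(380, 212) [ 518.4 -123.4  138.8]
(256, 170) [653.  167.8  -0. ]
(376, 170) [ 661.5 -134.2   -6.2]
(318, 224) [490.3  11.8 132.5]
(310, 232) [471.1  28.9 138.2]
(326, 232) [496.9  -9.3   6.9]
(300, 232) [490.5  53.3  34.7]
(305, 238) [476.5  41.1  32.9]
(316, 230) [475.1  16.  141.4]
(270, 235) [486.9 126.5   7.3]
(335, 235) [490.2 -31.4   5.2]
(360, 235) [490.7 -92.1   8.3]
```

View pics/crop1.png

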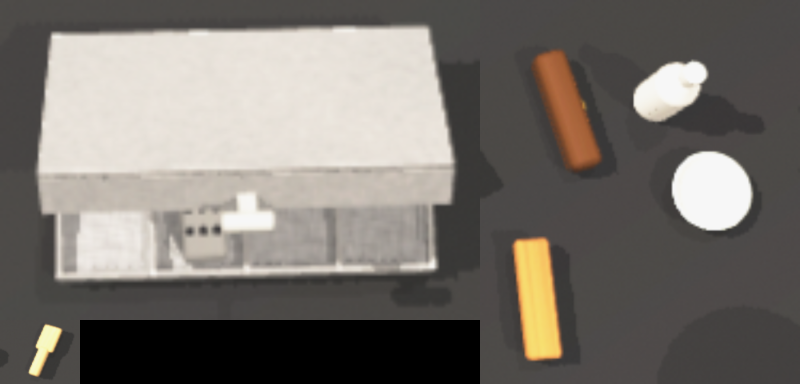

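The close crop confirms that the striped orange block is the clothes brush, the rounded brown one with a clasp is the glasses case, and the remote with black buttons lies in compartment 3. Next I locate the handle precisely.

```bash
cat >> h.py <<'E'
def plan(x,y,z,yaw=None,s=None):
    """tool-down: turn about z first (deg yaw of tool y from world y), then shift"""
    s=s or sense();R=rot(s);M=R.as_matrix()
    cur=np.degrees(np.arctan2(-M[0,1],M[1,1]))
    yaw=cur if yaw is None else yaw
    d=(yaw-cur+90)%180-90; d=d if abs(d)<=90 else d
    M2=Ro.from_euler('z',d,degrees=True).as_matrix()@M
    t=M2.T@(np.array([x,y,z])-s["eef_pos"])
    print("pos",s["eef_pos"].round(1),"cur",cur.round(2),"toolz",M[:,2].round(3),"turn_z",round(-np.radians(d),3),"then shift",t.round(1),"j6",s["joints"][5].round(2),"grip",round(s["grip_width"],3),round(s["grip_force"],1),"F",s["force"].round(1),"t",round(s["time_s"],2))
E
python3 - <<'E'
from h import *
W=np.load("topW.npy")
m=np.zeros(W.shape[:2],bool);m[219:238,298:334]=1
m&=(W[...,2]>110)&(W[...,2]<165)
ys,xs=np.where(m)
P=W[m]
for r in range(220,237):
    k=ys==r
    if k.any(): print(r,xs[k].min(),xs[k].max(),P[k].mean(0).round(1),P[k][:,1].min().round(1),P[k][:,1].max().round(1))
# lid top plane
L=W[178:205,270:365].reshape(-1,3);L=L[~np.isnan(L[:,0])];c=L.mean(0);n=np.linalg.svd(L-c,full_matrices=False)[2][2];n*=np.sign(n[2]);print("plane",c.round(1),n.round(3),"ang",np.degrees(np.arctan2(n[0],n[2])).round(1),"yaw",np.degrees(np.arctan2(n[1],n[0])).round(1))
plan(470,19,240,2.3)
E
```

```text
220 298 333 [500.9  17.4 124.5] -21.4 55.9
221 298 333 [499.   17.3 122.6] -21.4 55.8
222 298 333 [497.   17.3 121.5] -21.4 55.9
223 298 333 [495.2  17.3 119.5] -21.6 56.1
224 298 333 [493.3  17.2 117.5] -21.7 56.0
225 298 319 [490.3  32.  119.7] 9.6 56.1
226 312 324 [484.8  11.8 137.5] -1.2 24.9
227 309 324 [481.9  15.1 140.9] -1.2 31.3
228 310 324 [479.5  14.  142. ] -1.1 29.1
229 310 324 [477.4  13.9 141.5] -1.1 29.0
230 310 324 [475.3  13.9 140.6] -1.2 29.0
231 310 324 [473.1  13.8 140.9] -1.3 29.0
232 310 324 [471.6  13.8 137. ] -1.4 28.9
plane [574.   15.2 101.1] [0.591 0.027 0.806] ang 36.3 yaw 2.6
pos [162.  499.2 249.8] cur -17.98 toolz [-0.001 -0.001 -1.   ] turn_z -0.354 then shift [-288.5 -492.2   10.3] j6 -0.22 grip 0.998 0.0 F [ 0.3 -0.3 -0.1] t 0.1
```

>>> move_arm:
  moves:
    - {"turn": [0,0,-0.118],"translation": [0,0,0],"hand": 1}
    - {"turn": [0,0,-0.118],"translation": [0,0,0],"hand": 1}
    - {"turn": [0,0,-0.118],"translation": [0,0,0],"hand": 1}
    - {"turn": [0,0,0],"translation": [-21,-35.5,0],"hand": 1}
    - {"turn": [0,0,0],"translation": [-21,-35.5,0],"hand": 1}
    - {"turn": [0,0,0],"translation": [-21,-35.5,0],"hand": 1}
    - {"turn": [0,0,0],"translation": [-21,-35.5,0],"hand": 1}
    - {"turn": [0,0,0],"translation": [-21,-35.5,0],"hand": 1}
    - {"turn": [0,0,0],"translation": [-21,-35.5,0],"hand": 1}
    - {"turn": [0,0,0],"translation": [-21,-35.5,0],"hand": 1}

```text
time_s: 0.93
eef_pos: [319.3, 255.2, 250.2]
ee_rot: [-0.0, -0.02, 1.0, 0.0]
force: [0.7, 0.7, -0.1]
grip_width: 0.998
grip_force: 0.0
```

>>> move_arm:
  moves:
    - {"turn": [0,0,0],"translation": [-21,-35.5,0],"hand": 0.7}
    - {"turn": [0,0,0],"translation": [-21,-35.5,0],"hand": 0.7}
    - {"turn": [0,0,0],"translation": [-21,-35.5,0],"hand": 0.7}
    - {"turn": [0,0,0],"translation": [-21,-35.5,0],"hand": 0.7}
    - {"turn": [0,0,0],"translation": [-21,-35.5,0],"hand": 0.7}
    - {"turn": [0,0,0],"translation": [-21,-35.5,0],"hand": 0.7}
    - {"turn": [0,0,0],"translation": [-21,-35.5,0],"hand": 0.7}
    - {"turn": [0,0,0],"translation": [0,0,0],"hand": 0.7}
    - {"turn": [0,0,0],"translation": [0,0,0],"hand": 0.7}

```text
time_s: 1.68
eef_pos: [476.1, 13.2, 249.6]
ee_rot: [-0.001, -0.019, 1.0, 0.0]
force: [-1.2, 1.2, -0.1]
grip_width: 0.701
grip_force: 0.0
```

Run:
```python
from h import *
plan(476,14,135,2.4)
```

```text
pos [476.1  13.2 249.6] cur 2.13 toolz [-0.001  0.    -1.   ] turn_z -0.005 then shift [-1.000e-01  7.000e-01  1.146e+02] j6 -1.83 grip 0.701 0.0 F [-1.2  1.2 -0.1] t 1.68
```

>>> move_arm:
  moves:
    - {"turn": [0,0,-0.005],"translation": [0,1,35],"hand": 0.7}
    - {"turn": [0,0,0],"translation": [0,0,35],"hand": 0.7}
    - {"turn": [0,0,0],"translation": [0,0,25],"hand": 0.7}
    - {"turn": [0,0,0],"translation": [0,0,19],"hand": 0.7}
    - {"turn": [0,0,0],"translation": [0,0,0],"hand": 0.7}
    - {"turn": [0,0,0],"translation": [0,0,0],"hand": 0.3}
    - {"turn": [0,0,0],"translation": [0,0,0],"hand": 0.3}
    - {"turn": [0,0,0],"translation": [0,0,0],"hand": 0.3}
    - {"turn": [0,0,0],"translation": [0,0,0],"hand": 0.3}
    - {"turn": [0,0,0],"translation": [0,0,0],"hand": 0.3}
  grip_force: 40

```text
time_s: 2.52
eef_pos: [476.3, 14.0, 138.2]
ee_rot: [0.001, -0.023, 1.0, -0.002]
force: [-4.4, -11.2, 2.8]
grip_width: 0.387
grip_force: 40.0
```

Run:
```python
from h import *
plan(476,14,135,2.4)
p=sense()["eef_pos"]
hx,hz,r=617,20,182.3
# arc rows in tool frame (x_tool=-xcase, z_tool=-z)
import math
a0=math.degrees(math.atan2(p[2]-20,math.sqrt(r*r-(p[2]-20)**2)));print("a0",a0)
A=np.radians(np.linspace(a0,124,26));x=-r*np.cos(A);z=r*np.sin(A)
print(np.c_[np.degrees(A[1:]),-np.diff(x),-np.diff(z)].round(1).tolist())
```

```text
pos [476.3  14.  138.2] cur 2.61 toolz [ 0.002 -0.004 -1.   ] turn_z 0.004 then shift [ 0.3 -0.   3.2] j6 -1.83 grip 0.387 40.0 F [ -4.4 -11.2   2.8] t 2.52
a0 40.423924523391456
[[43.8, -7.1, -7.9], [47.1, -7.6, -7.5], [50.5, -8.0, -7.0], [53.8, -8.4, -6.5], [57.1, -8.8, -6.0], [60.5, -9.1, -5.5], [63.8, -9.4, -5.0], [67.2, -9.7, -4.4], [70.5, -9.9, -3.8], [73.9, -10.1, -3.3], [77.2, -10.3, -2.7], [80.5, -10.4, -2.1], [83.9, -10.5, -1.4], [87.2, -10.6, -0.8], [90.6, -10.6, -0.2], [93.9, -10.6, 0.4], [97.3, -10.6, 1.0], [100.6, -10.5, 1.7], [103.9, -10.4, 2.3], [107.3, -10.2, 2.9], [110.6, -10.1, 3.5], [114.0, -9.8, 4.0], [117.3, -9.6, 4.6], [120.7, -9.3, 5.2], [124.0, -9.0, 5.7]]
```

>>> move_arm:
  moves:
    - {"turn": [0,0,0],"translation": [-7.1,0,-7.9],"hand": 0.3}
    - {"turn": [0,0,0],"translation": [-7.6,0,-7.5],"hand": 0.3}
    - {"turn": [0,0,0],"translation": [-8,0,-7],"hand": 0.3}
    - {"turn": [0,0,0],"translation": [-8.4,0,-6.5],"hand": 0.3}
    - {"turn": [0,0,0],"translation": [-8.8,0,-6],"hand": 0.3}
    - {"turn": [0,0,0],"translation": [-9.1,0,-5.5],"hand": 0.3}
    - {"turn": [0,0,0],"translation": [-9.4,0,-5],"hand": 0.3}
    - {"turn": [0,0,0],"translation": [-9.7,0,-4.4],"hand": 0.3}
    - {"turn": [0,0,0],"translation": [0,0,0],"hand": 0.3}

```text
time_s: 3.27
eef_pos: [545.3, 17.1, 189.0]
ee_rot: [0.002, -0.023, 1.0, -0.002]
force: [-0.7, -10.2, 6.1]
grip_width: 0.384
grip_force: 42.2
```

Run:
```python
from h import *
plan(540,14,190,2.4)
```

```text
pos [545.3  17.1 189. ] cur 2.61 toolz [ 0.004 -0.004 -1.   ] turn_z 0.004 then shift [ 5.4 -2.9 -1.1] j6 -1.8 grip 0.384 42.2 F [ -0.7 -10.2   6.1] t 3.27
```

Tracking well, so I continue the arc.

>>> move_arm:
  moves:
    - {"turn": [0,0,0],"translation": [-9.9,0,-3.8],"hand": 0.3}
    - {"turn": [0,0,0],"translation": [-10.1,0,-3.3],"hand": 0.3}
    - {"turn": [0,0,0],"translation": [-10.3,0,-2.7],"hand": 0.3}
    - {"turn": [0,0,0],"translation": [-10.4,0,-2.1],"hand": 0.3}
    - {"turn": [0,0,0],"translation": [-10.5,0,-1.4],"hand": 0.3}
    - {"turn": [0,0,0],"translation": [-10.6,0,-0.8],"hand": 0.3}
    - {"turn": [0,0,0],"translation": [-10.6,0,-0.2],"hand": 0.3}
    - {"turn": [0,0,0],"translation": [-10.6,0,0.4],"hand": 0.3}
    - {"turn": [0,0,0],"translation": [0,0,0],"hand": 0.3}

```text
time_s: 4.02
eef_pos: [628.8, 20.8, 203.7]
ee_rot: [0.003, -0.022, 1.0, -0.002]
force: [1.3, -8.8, 9.0]
grip_width: 0.386
grip_force: 44.4
```

>>> move_arm:
  moves:
    - {"turn": [0,0,0],"translation": [-10.6,0,1],"hand": 0.3}
    - {"turn": [0,0,0],"translation": [-10.5,0,1.7],"hand": 0.3}
    - {"turn": [0,0,0],"translation": [-10.4,0,2.3],"hand": 0.3}
    - {"turn": [0,0,0],"translation": [-10.2,0,2.9],"hand": 0.3}
    - {"turn": [0,0,0],"translation": [-10.1,0,3.5],"hand": 0.3}
    - {"turn": [0,0,0],"translation": [-9.8,0,4],"hand": 0.3}
    - {"turn": [0,0,0],"translation": [-9.6,0,4.6],"hand": 0.3}
    - {"turn": [0,0,0],"translation": [-6,0,3.3],"hand": 0.3}
    - {"turn": [0,0,0],"translation": [0,0,0],"hand": 0.3}

```text
time_s: 4.77
eef_pos: [706.8, 24.2, 181.7]
ee_rot: [0.006, -0.022, 1.0, -0.002]
force: [7.8, -7.3, 11.1]
grip_width: 0.383
grip_force: 47.5
```

Run:
```python
from h import *
plan(540,14,190,2.4)
c=capture("top");cv2.imwrite("pics/t1.png",c["image"]);W=world(c);np.save("topW.npy",W);np.save("topI.npy",c["image"])
```

```text
pos [706.8  24.2 181.7] cur 2.54 toolz [ 0.012 -0.004 -1.   ] turn_z 0.002 then shift [167.   -3.3 -10.2] j6 -1.74 grip 0.383 47.5 F [ 7.8 -7.3 11.1] t 4.77
```

View pics/t1.png

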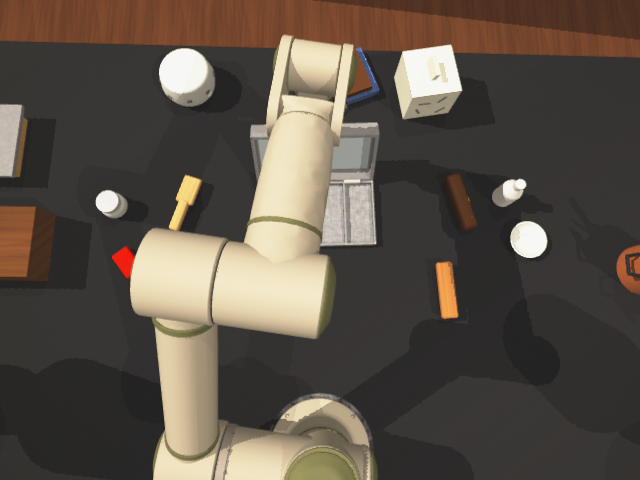

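The top view shows the arm holding the lid well back, with bays 1 and 2 visible and empty at (360,210) and (335,210). I nudge the lid nearly to its stop, then release and rise.

>>> move_arm:
  moves:
    - {"turn": [0,0,0],"translation": [-6,0,3.4],"hand": 0.3}
    - {"turn": [0,0,0],"translation": [-6,0,3.4],"hand": 0.3}
    - {"turn": [0,0,0],"translation": [0,0,0],"hand": 0.3}
    - {"turn": [0,0,0],"translation": [0,0,0],"hand": 0.3}
    - {"turn": [0,0,0],"translation": [0,0,0],"hand": 0.7}
    - {"turn": [0,0,0],"translation": [0,0,0],"hand": 0.7}
    - {"turn": [0,0,0],"translation": [0,0,0],"hand": 0.7}
    - {"turn": [0,0,0],"translation": [0,0,0],"hand": 0.7}

```text
time_s: 5.48
eef_pos: [715.7, 26.9, 170.2]
ee_rot: [-0.0, -0.023, 1.0, 0.0]
force: [0.9, -0.7, -0.2]
grip_width: 0.701
grip_force: 0.0
```

>>> move_arm:
  moves:
    - {"turn": [0,0,0],"translation": [0,0,-15],"hand": 0.7}
    - {"turn": [0,0,0],"translation": [0,0,-35],"hand": 0.7}
    - {"turn": [0,0,0],"translation": [20,0,-30],"hand": 0.7}
    - {"turn": [0,0,0],"translation": [35,0,-15],"hand": 0.7}
    - {"turn": [0,0,0],"translation": [40,0,0],"hand": 0.7}
    - {"turn": [0,0,0],"translation": [40,0,0],"hand": 0.7}
    - {"turn": [0,0,0],"translation": [40,0,0],"hand": 0.7}
    - {"turn": [0,0,0],"translation": [40,0,0],"hand": 0.7}
    - {"turn": [0,0,0],"translation": [40,0,0],"hand": 0.7}
    - {"turn": [0,0,0],"translation": [40,0,0],"hand": 0.7}

```text
time_s: 6.32
eef_pos: [418.9, 13.5, 264.8]
ee_rot: [0.0, -0.023, 1.0, 0.0]
force: [-0.4, -0.9, 1.0]
grip_width: 0.698
grip_force: 0.0
```

>>> move_arm:
  moves:
    - {"turn": [0,0,0],"translation": [0,40,0],"hand": 0.7}
    - {"turn": [0,0,0],"translation": [0,40,0],"hand": 0.7}
    - {"turn": [0,0,0],"translation": [0,40,0],"hand": 0.7}
    - {"turn": [0,0,0],"translation": [0,40,0],"hand": 0.7}
    - {"turn": [0,0,0],"translation": [0,40,0],"hand": 0.7}
    - {"turn": [0,0,0],"translation": [0,0,0],"hand": 0.7}
    - {"turn": [0,0,0],"translation": [0,0,0],"hand": 0.7}

```text
time_s: 6.9
eef_pos: [411.4, 214.5, 264.8]
ee_rot: [-0.0, -0.025, 1.0, -0.0]
force: [-0.1, -0.3, 0.1]
grip_width: 0.698
grip_force: 0.0
```

Run:
```python
from h import *
plan(540,14,190,2.4)
c=capture("top");cv2.imwrite("pics/t2.png",c["image"]);W=world(c);np.save("topW.npy",W);np.save("topI.npy",c["image"])
objs(W,c["image"])
d=capture("scene");cv2.imwrite("pics/s2.png",d["image"]);np.save("sW.npy",world(d))
```

```text
pos [411.4 214.5 264.8] cur 2.82 toolz [-0. -0. -1.] turn_z 0.007 then shift [-120.1 -205.7   74.8] j6 -1.39 grip 0.698 0.0 F [-0.1 -0.3  0.1] t 6.9
[ 10. 153.] ctr [663.3 751.9] LxW [113.8  44.5] ang 3.6 top 56.7 hsv [ 16.  26. 196.] mean [666.4 751.3]
[314. 196.] ctr [575.4  19.1] LxW [284.1 206.1] ang -87.8 top 32.6 hsv [ 16.  21. 173.] mean [618.1  31.5]
[460. 202.] ctr [ 576.8 -335.5] LxW [138.9  36.6] ang 15.9 top 34.4 hsv [ 11. 165. 121.] mean [ 574.8 -335.8]
[190. 184.] ctr [598.8 323.8] LxW [49.3 42.5] ang -19.2 top 30.8 hsv [ 26. 108. 247.] mean [603.9 323.8]
[500. 198.] ctr [ 585.6 -432.9] LxW [48.7 21.3] ang 34.2 top 50.2 hsv [ 19.  36. 208.] mean [ 584.3 -429. ]
[111. 204.] ctr [551.7 506.6] LxW [52.  51.2] ang 13.8 top 55.6 hsv [ 20.   8. 243.] mean [551.2 506.3]
[ 41. 249.] ctr [433.  658.1] LxW [176.9  69.8] ang -25.6 top 49.8 hsv [ 12. 142.  68.] mean [443.3 653.3]
[529. 239.] ctr [ 484.8 -497.4] LxW [87.4 87.3] ang -17.5 top 23.1 hsv [ 27.   5. 247.] mean [ 486.7 -503.6]
[628. 272.] ctr [ 420.5 -734.8] LxW [106.9  35.7] ang -4.2 top 40.8 hsv [ 10. 177. 167.] mean [ 409.8 -732.5]
[121. 261.] ctr [409.  473.2] LxW [73.8 34.2] ang 9.9 top 31.5 hsv [  2. 238. 242.] mean [414.9 469.5]
[446. 290.] ctr [ 360.  -292.9] LxW [131.4  39.3] ang 4.6 top 34.3 hsv [ 13. 172. 190.] mean [ 359.  -292.9]
[282. 296.] ctr [341.4 100.5] LxW [137.7  43.6] ang 77.0 top 32.2 hsv [  2. 243. 246.] mean [338.4  91.3]
```

View pics/t2.png

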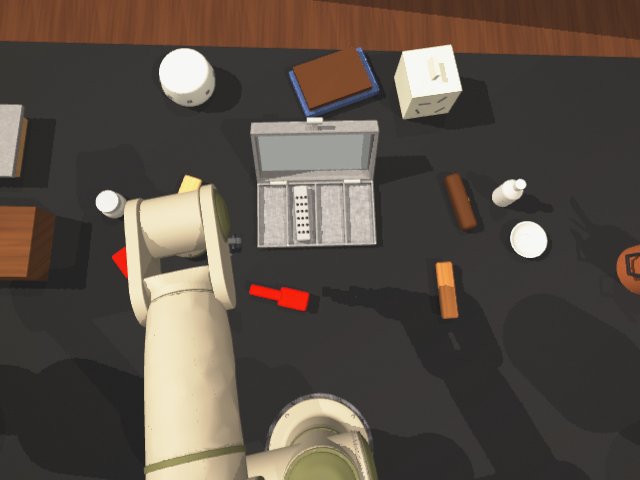

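The lid is right back, and the remote lies in compartment 3 at (302,213). The other compartments are empty.

```bash
cat >> h.py <<'E'
def rect(W,m,lab=""):
    P=W[m];P=P[~np.isnan(P[:,0])]
    (cx,cy),(a,b),an=cv2.minAreaRect(P[:,:2].astype(np.float32))
    if a<b: an+=90;a,b=b,a
    print(lab,"ctr",np.round([cx,cy],1),"LxW",np.round([a,b],1),"ang",round(((an+90)%180)-90,1),"top",np.nanmedian(P[:,2]).round(1),len(P));return cx,cy,an
E
python3 - <<'E'
from h import *
W=np.load("topW.npy")
b=np.zeros(W.shape[:2],bool);b[180:250,290:317]=1
rect(W,b&(W[...,2]>29)&(W[...,2]<40),"remote")
b=np.zeros(W.shape[:2],bool);b[182:250,250:380]=1
rect(W,b&(W[...,2]>4)&(W[...,2]<40),"tray")
P=W[195:240,262:284].reshape(-1,3);print("floor4",np.nanmedian(P,0))
for y0 in (200,215,232):
    print([ (u,W[y0,u].round(0).tolist()) for u in list(range(254,262))+list(range(284,294))])
# mirror plane
L=W[138:170,268:365].reshape(-1,3);L=L[~np.isnan(L[:,0])];c=L.mean(0);n=np.linalg.svd(L-c,full_matrices=False)[2][2];n*=np.sign(n[2]);print("plane",c.round(1),n.round(3),np.degrees(np.arctan2(n[2],-n[0])))
E
```

```text
remote ctr [546.7  50.9] LxW [153.2  39.1] ang 7.9 top 33.5 738
tray ctr [539.5  16.7] LxW [314.3 169.6] ang -89.1 top 9.3 7419
floor4 [531.55197829 121.86157278   8.12719145]
[(254, [575.0, 169.0, 2.0]), (255, [575.0, 167.0, 2.0]), (256, [576.0, 165.0, -3.0]), (257, [571.0, 160.0, 19.0]), (258, [572.0, 158.0, 15.0]), (259, [574.0, 157.0, 6.0]), (260, [574.0, 154.0, 7.0]), (261, [574.0, 151.0, 9.0]), (284, [576.0, 95.0, 5.0]), (285, [574.0, 93.0, 10.0]), (286, [572.0, 90.0, 19.0]), (287, [572.0, 87.0, 21.0]), (288, [576.0, 85.0, 5.0]), (289, [575.0, 83.0, 8.0]), (290, [575.0, 80.0, 8.0]), (291, [575.0, 78.0, 8.0]), (292, [576.0, 76.0, 7.0]), (293, [576.0, 73.0, 7.0])]
[(254, [538.0, 169.0, -4.0]), (255, [539.0, 166.0, -6.0]), (256, [537.0, 163.0, 2.0]), (257, [533.0, 159.0, 19.0]), (258, [533.0, 156.0, 21.0]), (259, [536.0, 155.0, 8.0]), (260, [536.0, 153.0, 6.0]), (261, [536.0, 150.0, 8.0]), (284, [537.0, 94.0, 8.0]), (285, [538.0, 92.0, 6.0]), (286, [535.0, 89.0, 16.0]), (287, [535.0, 86.0, 16.0]), (288, [538.0, 84.0, 6.0]), (289, [537.0, 82.0, 10.0]), (290, [537.0, 79.0, 8.0]), (291, [539.0, 77.0, 3.0]), (292, [537.0, 74.0, 10.0]), (293, [538.0, 72.0, 5.0])]
[(254, [496.0, 167.0, -4.0]), (255, [496.0, 164.0, -3.0]), (256, [496.0, 162.0, -2.0]), (257, [492.0, 157.0, 18.0]), (258, [491.0, 154.0, 20.0]), (259, [493.0, 153.0, 11.0]), (260, [493.0, 151.0, 10.0]), (261, [493.0, 148.0, 10.0]), (284, [495.0, 93.0, 9.0]), (285, [494.0, 90.0, 11.0]), (286, [495.0, 88.0, 8.0]), (287, [493.0, 85.0, 19.0]), (288, [494.0, 83.0, 14.0]), (289, [495.0, 81.0, 7.0]), (290, [494.0, 78.0, 12.0]), (291, [495.0, 76.0, 6.0]), (292, [495.0, 73.0, 10.0]), (293, [495.0, 71.0, 8.0])]
plane [676.6  18.4  63.2] [-0.89  -0.04   0.453] 26.978459268730543
```

```bash
cat >> h.py <<'E'
def pca(W,m,lab=""):
    m=cv2.morphologyEx(m.astype(np.uint8),cv2.MORPH_OPEN,np.ones((3,3)))>0
    P=W[m][:,:2];c=P.mean(0);d=np.linalg.svd(P-c,full_matrices=False)[2][0];a=np.degrees(np.arctan2(d[1],d[0]));a=(a+90)%180-90
    r=np.radians(a);Q=(P-c)@np.array([[np.cos(r),-np.sin(r)],[np.sin(r),np.cos(r)]])
    lo,hi=np.percentile(Q,2,0),np.percentile(Q,98,0);o=(lo+hi)/2
    c2=c+np.array([np.cos(r)*o[0]-np.sin(r)*o[1],np.sin(r)*o[0]+np.cos(r)*o[1]])
    print(lab,"mean",c.round(1),"mid",c2.round(1),"ang",a.round(1),"ext",(hi-lo).round(1),"z",np.median(W[m][:,2]).round(1));return c2,a
E
python3 - <<'E'
from h import *
W=np.load("topW.npy");Z=W[...,2]
def box(r0,r1,c0,c1):
    b=np.zeros(Z.shape,bool);b[r0:r1,c0:c1]=1;return b
pca(W,box(183,250,290,317)&(Z>29)&(Z<40),"remote")
def line(m,ax,lab):
    P=W[m];k=np.polyfit(P[:,1-ax],P[:,ax],1)
    for _ in range(4):
        e=np.abs(np.polyval(k,P[:,1-ax])-P[:,ax]);k=np.polyfit(P[e<3][:,1-ax],P[e<3][:,ax],1)
    at=15 if ax==0 else 545
    print(lab,"slope deg",np.degrees(np.arctan(k[0])).round(2),"at",at,np.polyval(k,at).round(1),(e<3).sum(),len(P))
w=(Z>15)&(Z<25)
line(w&box(238,252,262,372),0,"front(x)")
for n,c0,c1 in(("left",252,264),("div43",283,291),("div32",312,322),("div21",340,351),("right",370,382)): line(w&box(190,240,c0,c1),1,n)
E
```

```text
remote mean [536.5  50.6] mid [537.8  50.4] ang 5.2 ext [127.3  31.1] z 33.6
front(x) slope deg -2.46 at 15 463.2 215 266
left slope deg 2.28 at 545 157.8 96 98
div43 slope deg 2.41 at 545 87.3 83 84
div32 slope deg 2.52 at 545 17.1 76 78
div21 slope deg 2.8 at 545 -52.6 88 88
right slope deg 2.78 at 545 -122.7 89 89
```

>>> move_arm:
  moves:
    - {"turn": [0,0,-0.038],"translation": [0,0,0],"hand": 0.62}
    - {"turn": [0,0,0],"translation": [-22.3,-34.9,0],"hand": 0.62}
    - {"turn": [0,0,0],"translation": [-22.3,-34.9,0],"hand": 0.62}
    - {"turn": [0,0,0],"translation": [-22.3,-34.9,0],"hand": 0.62}
    - {"turn": [0,0,0],"translation": [-22.3,-34.9,0],"hand": 0.62}
    - {"turn": [0,0,0],"translation": [-22.3,-34.9,0],"hand": 0.62}
    - {"turn": [0,0,0],"translation": [0,0,40],"hand": 0.62}
    - {"turn": [0,0,0],"translation": [0,0,40],"hand": 0.62}
    - {"turn": [0,0,0],"translation": [0,0,40],"hand": 0.62}
    - {"turn": [0,0,0],"translation": [0,0,0],"hand": 0.62}

```text
time_s: 7.83
eef_pos: [534.1, 46.8, 138.4]
ee_rot: [-0.006, -0.04, 0.999, 0.001]
force: [-1.2, -0.0, -1.3]
grip_width: 0.619
grip_force: 0.0
```

Run:
```python
from h import *
plan(537.5,50.6,41,4.5)
c=capture("wrist");print(c["vertical_fov"],c["cx"],c["cy"],c["T_tool_cam"].round(2).tolist());cv2.imwrite("pics/w1.png",c["image"])
```

```text
pos [534.1  46.8 138.4] cur 4.59 toolz [-0.013  0.002 -1.   ] turn_z 0.002 then shift [-4.9  3.3 97.3] j6 -1.78 grip 0.619 0.0 F [-1.2 -0.  -1.3] t 7.83
65.70646984690485 324.85682210331515 236.81627669624652 [[0.0, -0.95, -0.32, 82.43], [1.0, 0.0, -0.0, -0.11], [0.0, -0.32, 0.95, -124.85], [0.0, 0.0, 0.0, 1.0]]
```

View pics/w1.png

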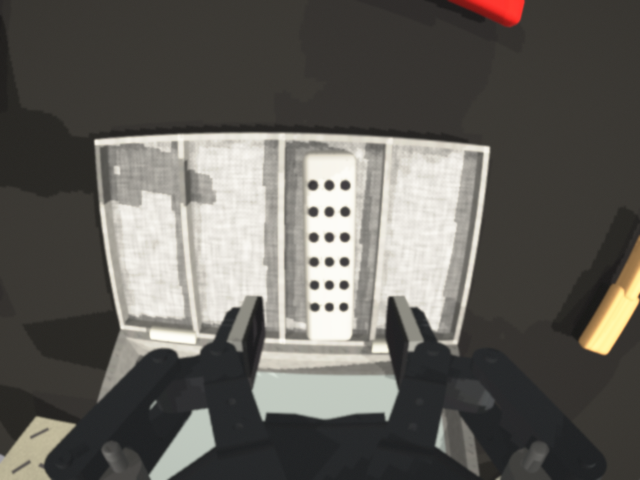

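The wrist view shows the remote at (330,250) centred between the fingers at (255,330) and (398,330). I descend and grip it.

>>> move_arm:
  moves:
    - {"turn": [0,0,0],"translation": [-4,2,30],"hand": 0.62}
    - {"turn": [0,0,0],"translation": [0,0,30],"hand": 0.62}
    - {"turn": [0,0,0],"translation": [0,0,20],"hand": 0.62}
    - {"turn": [0,0,0],"translation": [0,0,15],"hand": 0.62}
    - {"turn": [0,0,0],"translation": [0,0,0],"hand": 0.62}
    - {"turn": [0,0,0],"translation": [0,0,0],"hand": 0.62}

```text
time_s: 8.38
eef_pos: [542.8, 50.0, 52.2]
ee_rot: [0.001, -0.041, 0.999, -0.0]
force: [0.0, -0.4, 0.5]
grip_width: 0.615
grip_force: 0.0
```

Run:
```python
from h import *
plan(537.5,50.6,41,4.5)
```

```text
pos [542.8  50.   52.2] cur 4.73 toolz [ 0.003 -0.    -1.   ] turn_z 0.004 then shift [ 5.3  1.1 11.2] j6 -1.78 grip 0.615 0.0 F [ 0.  -0.4  0.5] t 8.38
```

>>> move_arm:
  moves:
    - {"turn": [0,0,0],"translation": [5,1,12],"hand": 0.62}
    - {"turn": [0,0,0],"translation": [0,0,0],"hand": 0.62}
    - {"turn": [0,0,0],"translation": [0,0,0],"hand": 0.3}
    - {"turn": [0,0,0],"translation": [0,0,0],"hand": 0.3}
    - {"turn": [0,0,0],"translation": [0,0,0],"hand": 0.3}
    - {"turn": [0,0,0],"translation": [0,0,0],"hand": 0.3}
    - {"turn": [0,0,0],"translation": [0,0,0],"hand": 0.3}
    - {"turn": [0,0,0],"translation": [0,0,0],"hand": 0.3}
    - {"turn": [0,0,0],"translation": [0,0,-10],"hand": 0.3}
    - {"turn": [0,0,0],"translation": [0,0,-10],"hand": 0.3}
  grip_force: 60

```text
time_s: 9.22
eef_pos: [536.7, 51.1, 59.2]
ee_rot: [0.0, -0.042, 0.999, -0.0]
force: [0.3, -0.2, -0.6]
grip_width: 0.375
grip_force: 59.7
```

>>> move_arm:
  moves:
    - {"turn": [0,0,0],"translation": [0,0,-30],"hand": 0.3}
    - {"turn": [0,0,0],"translation": [0,0,-30],"hand": 0.3}
    - {"turn": [0,0,0],"translation": [0,0,-10],"hand": 0.3}
    - {"turn": [0,0,0],"translation": [0,0,0],"hand": 0.3}

```text
time_s: 9.55
eef_pos: [537.9, 51.1, 131.4]
ee_rot: [0.003, -0.042, 0.999, -0.001]
force: [0.1, 0.4, -1.5]
grip_width: 0.38
grip_force: 60.0
```

Run:
```python
from h import *
plan(480,-205,130,2)
plan(480,-205,35,2)
```

```text
pos [537.9  51.1 131.4] cur 4.77 toolz [ 0.006 -0.001 -1.   ] turn_z 0.048 then shift [  66.8 -253.9    1.3] j6 -1.78 grip 0.38 60.0 F [ 0.1  0.4 -1.5] t 9.55
pos [537.9  51.1 131.4] cur 4.77 toolz [ 0.006 -0.001 -1.   ] turn_z 0.048 then shift [  67.4 -253.8   96.3] j6 -1.78 grip 0.38 60.0 F [ 0.1  0.4 -1.5] t 9.55
```

>>> move_arm:
  moves:
    - {"turn": [0,0,0.024],"translation": [9.6,-36.3,0],"hand": 0.3}
    - {"turn": [0,0,0.024],"translation": [9.6,-36.3,0],"hand": 0.3}
    - {"turn": [0,0,0],"translation": [9.6,-36.3,0],"hand": 0.3}
    - {"turn": [0,0,0],"translation": [9.6,-36.3,0],"hand": 0.3}
    - {"turn": [0,0,0],"translation": [9.6,-36.3,0],"hand": 0.3}
    - {"turn": [0,0,0],"translation": [9.6,-36.3,0],"hand": 0.3}
    - {"turn": [0,0,0],"translation": [9.6,-36.3,0],"hand": 0.3}
    - {"turn": [0,0,0],"translation": [0,0,30],"hand": 0.3}
    - {"turn": [0,0,0],"translation": [0,0,30],"hand": 0.3}
    - {"turn": [0,0,0],"translation": [0,0,0],"hand": 0.3}

```text
time_s: 10.38
eef_pos: [477.8, -204.3, 62.4]
ee_rot: [-0.004, -0.017, 1.0, 0.003]
force: [-0.7, 0.4, -2.2]
grip_width: 0.378
grip_force: 60.2
```

Run:
```python
from h import *
plan(480,-205,34,2)
```

```text
pos [ 477.8 -204.3   62.4] cur 1.93 toolz [-0.009  0.006 -1.   ] turn_z -0.001 then shift [-2.5 -1.  28.4] j6 -2.23 grip 0.378 60.2 F [-0.7  0.4 -2.2] t 10.38
```

>>> move_arm:
  moves:
    - {"turn": [0,0,0],"translation": [0,0,14],"hand": 0.3}
    - {"turn": [0,0,0],"translation": [0,0,9],"hand": 0.3}
    - {"turn": [0,0,0],"translation": [0,0,0],"hand": 0.3}
    - {"turn": [0,0,0],"translation": [0,0,0],"hand": 0.3}

```text
time_s: 10.72
eef_pos: [481.0, -205.4, 45.3]
ee_rot: [-0.0, -0.018, 1.0, 0.0]
force: [0.1, -0.9, -0.6]
grip_width: 0.378
grip_force: 60.3
```

Run:
```python
from h import *
plan(480,-205,34,2)
```

```text
pos [ 481.  -205.4   45.3] cur 2.05 toolz [-0.  0. -1.] turn_z 0.001 then shift [ 1.   0.4 11.3] j6 -2.23 grip 0.378 60.3 F [ 0.1 -0.9 -0.6] t 10.72
```

>>> move_arm:
  moves:
    - {"turn": [0,0,0],"translation": [0,0,6],"hand": 0.3}
    - {"turn": [0,0,0],"translation": [0,0,4],"hand": 0.3}
    - {"turn": [0,0,0],"translation": [0,0,1],"hand": 0.3}
    - {"turn": [0,0,0],"translation": [0,0,0],"hand": 0.3}
    - {"turn": [0,0,0],"translation": [0,0,0],"hand": 0.3}

```text
time_s: 11.13
eef_pos: [480.9, -205.7, 34.0]
ee_rot: [0.0, -0.018, 1.0, -0.0]
force: [0.1, 0.4, -1.5]
grip_width: 0.382
grip_force: 60.3
```

>>> move_arm:
  moves:
    - {"turn": [0,0,0],"translation": [0,0,0],"hand": 0.42}
    - {"turn": [0,0,0],"translation": [0,0,0],"hand": 0.6}
    - {"turn": [0,0,0],"translation": [0,0,0],"hand": 0.7}
    - {"turn": [0,0,0],"translation": [0,0,0],"hand": 0.7}
    - {"turn": [0,0,0],"translation": [0,0,-25],"hand": 0.7}
    - {"turn": [0,0,0],"translation": [0,0,-35],"hand": 0.7}
    - {"turn": [0,0,0],"translation": [0,0,-40],"hand": 0.7}
    - {"turn": [0,0,0],"translation": [0,0,-20],"hand": 0.7}
    - {"turn": [0,0,0],"translation": [0,0,0],"hand": 0.7}
    - {"turn": [0,0,0],"translation": [0,0,0],"hand": 0.7}

```text
time_s: 11.97
eef_pos: [481.1, -205.8, 154.6]
ee_rot: [0.001, -0.018, 1.0, -0.001]
force: [1.0, 0.2, -0.5]
grip_width: 0.698
grip_force: 0.0
```

```bash
cat >> h.py <<'E'
def look(name="top"):
    c=capture(name);W=world(c);np.save("topW.npy",W);np.save("topI.npy",c["image"]);cv2.imwrite("pics/last.png",c["image"])
    I=c["image"];hsv=cv2.cvtColor(I,cv2.COLOR_BGR2HSV);Z=W[...,2];X=W[...,0]
    ok=(Z>12)&(Z<50)&(X>200)&(X<720)&(abs(W[...,1])<480)
    m=ok&(hsv[...,1]>60)
    n,l,st,ce=cv2.connectedComponentsWithStats(m.astype(np.uint8))
    for i in range(1,n):
        if st[i,4]>150:
            k=l==i; top=np.percentile(Z[k],70)
            pca(W,k&(Z>top-5),f"{ce[i].round()} h{np.median(hsv[k],0)}")
    return c,W
E
python3 - <<'E'
from h import *
c,W=look()
Z=W[...,2];b=np.zeros(Z.shape,bool);b[190:265,385:440]=1
pca(W,b&(Z>18)&(Z<40),"remote")
plan(575.7,-335.5,150,16)
E
```

```text
[184. 201.] h[ 23. 119. 246.] mean [564.8 334.6] mid [558.3 336.9] ang -16.8 ext [127.9  36.8] z 30.4
[134. 272.] h[  2. 245. 246.] mean [389.1 437.7] mid [385.2 435.5] ang 37.2 ext [130.8  35.3] z 30.3
[448. 299.] h[ 15. 170. 238.] mean [ 338.4 -295.4] mid [ 340.7 -295.5] ang 1.6 ext [88.  35.3] z 32.7h.py:40: RuntimeWarning: Mean of empty slice.
  P=W[m][:,:2];c=P.mean(0);d=np.linalg.svd(P-c,full_matrices=False)[2][0];a=np.degrees(np.arctan2(d[1],d[0]));a=(a+90)%180-90
  ret = um.true_divide(
Traceback (most recent call last):
  File "h.py", line 40, in pca
    P=W[m][:,:2];c=P.mean(0);d=np.linalg.svd(P-c,full_matrices=False)[2][0];a=np.degrees(np.arctan2(d[1],d[0]));a=(a+90)%180-90
                               ~~~~~~~~~~~~~~~~~~~~~~~~~~~~~~~~~~~~~~~~~^^^
IndexError: index 0 is out of bounds for axis 0 with size 0
```

View pics/last.png

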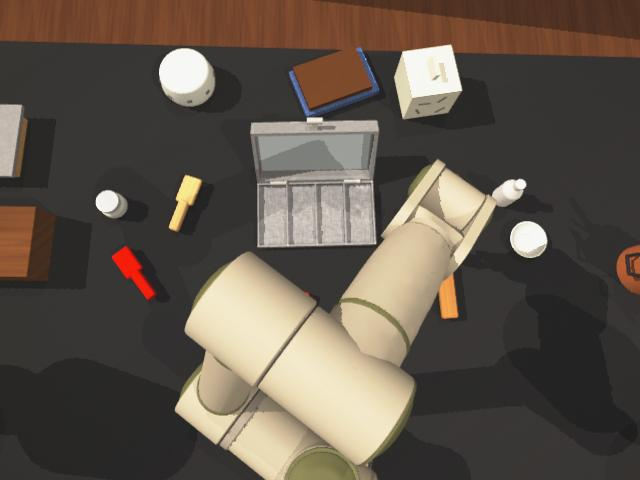

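The tray is empty and the arm hides the remote. I go on to the glasses case, turning first and then shifting.

>>> move_arm:
  moves:
    - {"turn": [0,0,-0.122],"translation": [0,0,0],"hand": 0.7}
    - {"turn": [0,0,-0.122],"translation": [0,0,0],"hand": 0.7}
    - {"turn": [0,0,0],"translation": [-13.8,-37.7,0],"hand": 0.7}
    - {"turn": [0,0,0],"translation": [-13.8,-37.7,0],"hand": 0.7}
    - {"turn": [0,0,0],"translation": [-13.8,-37.7,0],"hand": 0.7}
    - {"turn": [0,0,0],"translation": [-13.8,-37.7,0],"hand": 0.7}
    - {"turn": [0,0,0],"translation": [0,0,0],"hand": 0.7}
    - {"turn": [0,0,0],"translation": [0,0,0],"hand": 0.7}
    - {"turn": [0,0,0],"translation": [0,0,0],"hand": 0.7}

```text
time_s: 12.77
eef_pos: [574.8, -334.7, 151.9]
ee_rot: [-0.001, -0.139, 0.99, 0.001]
force: [0.6, -0.1, 0.1]
grip_width: 0.698
grip_force: 0.0
```

```bash
cat >> h.py <<'E'
def wristpts():
    s=sense();c=capture("wrist");z=c["z_map"];h,w=z.shape;f=h/2/np.radians(c["vertical_fov"]/2)
    f=h/2/np.tan(np.radians(c["vertical_fov"])/2)
    u,v=np.meshgrid(np.arange(w)-c["cx"],np.arange(h)-c["cy"]);r=np.hypot(u,v)+1e-9;th=r/f
    P=np.stack([u/r*np.tan(th)*z,v/r*np.tan(th)*z,z],-1)
    T=c["T_tool_cam"];P=P@T[:3,:3].T+T[:3,3];W=P@rot(s).as_matrix().T+s["eef_pos"];W[z==0]=np.nan
    return c,W
def wlook(lab,hr,sat=60,zr=(12,50)):
    c,W=wristpts();hsv=cv2.cvtColor(c["image"],cv2.COLOR_BGR2HSV);Z=W[...,2]
    m=(hsv[...,0]>=hr[0])&(hsv[...,0]<=hr[1])&(hsv[...,1]>sat)&(Z>zr[0])&(Z<zr[1])
    n,l,st,ce=cv2.connectedComponentsWithStats(m.astype(np.uint8));i=1+np.argmax(st[1:,4]);k=l==i
    top=np.percentile(Z[k],70);return pca(W,k&(Z>top-5),lab+str(ce[i].round()))
E
python3 - <<'E'
from h import *
c,W=look()
wlook("glasses",(3,16))
plan(575.7,-335.5,34,16)
E
```

```text
[184. 201.] h[ 22. 125. 245.] mean [562.2 334.3] mid [557.1 336.8] ang -17.7 ext [128.7  37.2] z 30.2
[134. 272.] h[  2. 245. 246.] mean [388.2 436.5] mid [384.7 435.2] ang 37.0 ext [126.8  34.3] z 30.7
glasses[319. 229.] mean [ 572.6 -339.2] mid [ 577.4 -337.9] ang 16.9 ext [129.9  32.5] z 34.7
pos [ 575.  -334.4  153.5] cur 16.04 toolz [-0.001  0.001 -1.   ] turn_z 0.001 then shift [ -0.4  -1.4 119.5] j6 -2.55 grip 0.698 0.0 F [ 0.1  0.2 -1. ] t 12.87
```

>>> move_arm:
  moves:
    - {"turn": [0,0,-0.008],"translation": [-1.5,-2,30],"hand": 0.7}
    - {"turn": [0,0,0],"translation": [0,0,30],"hand": 0.7}
    - {"turn": [0,0,0],"translation": [0,0,30],"hand": 0.7}
    - {"turn": [0,0,0],"translation": [0,0,20],"hand": 0.7}
    - {"turn": [0,0,0],"translation": [0,0,5],"hand": 0.7}
    - {"turn": [0,0,0],"translation": [0,0,0],"hand": 0.7}
    - {"turn": [0,0,0],"translation": [0,0,0],"hand": 0.7}

```text
time_s: 13.45
eef_pos: [578.0, -337.0, 40.6]
ee_rot: [0.001, -0.143, 0.99, -0.001]
force: [0.7, -0.7, 1.4]
grip_width: 0.698
grip_force: 0.0
```

Run:
```python
from h import *
plan(576.5,-336.5,34,16.5)
```

```text
pos [ 578.  -337.    40.6] cur 16.48 toolz [ 0.002 -0.001 -1.   ] turn_z -0.0 then shift [1.3 0.9 6.6] j6 -2.56 grip 0.698 0.0 F [ 0.7 -0.7  1.4] t 13.45
```

>>> move_arm:
  moves:
    - {"turn": [0,0,0],"translation": [1,0.5,6.5],"hand": 0.7}
    - {"turn": [0,0,0],"translation": [0,0,0],"hand": 0.7}
    - {"turn": [0,0,0],"translation": [0,0,0],"hand": 0.35}
    - {"turn": [0,0,0],"translation": [0,0,0],"hand": 0.35}
    - {"turn": [0,0,0],"translation": [0,0,0],"hand": 0.35}
    - {"turn": [0,0,0],"translation": [0,0,0],"hand": 0.35}
    - {"turn": [0,0,0],"translation": [0,0,0],"hand": 0.35}
    - {"turn": [0,0,0],"translation": [0,0,0],"hand": 0.35}
  grip_force: 60

```text
time_s: 14.12
eef_pos: [576.7, -337.0, 33.3]
ee_rot: [0.0, -0.143, 0.99, -0.001]
force: [-0.0, 0.5, 5.0]
grip_width: 0.43
grip_force: 62.1
```

>>> move_arm:
  moves:
    - {"turn": [0,0,0],"translation": [0,0,-15],"hand": 0.3}
    - {"turn": [0,0,0],"translation": [0,0,-30],"hand": 0.3}
    - {"turn": [0,0,0],"translation": [0,0,-35],"hand": 0.3}
    - {"turn": [0,0,0],"translation": [0,0,-20],"hand": 0.3}
    - {"turn": [0,0,0],"translation": [0,0,0],"hand": 0.3}
    - {"turn": [0,0,0],"translation": [0,0,0],"hand": 0.3}

```text
time_s: 14.62
eef_pos: [576.5, -336.8, 132.9]
ee_rot: [0.0, -0.143, 0.99, -0.0]
force: [0.3, -0.1, -1.3]
grip_width: 0.431
grip_force: 61.4
```

Run:
```python
from h import *
plan(544.8,-87.8,130,2.5)
wlook("glasses",(3,16),zr=(90,170))
```

```text
pos [ 576.5 -336.8  132.9] cur 16.46 toolz [ 0.001 -0.001 -1.   ] turn_z 0.244 then shift [ 20.8 250.2   2.7] j6 -2.56 grip 0.431 61.4 F [ 0.3 -0.1 -1.3] t 14.62
glasses[325. 278.] mean [ 557.2 -342.7] mid [ 565.3 -340.3] ang 16.6 ext [107.3  32.4] z 134.4
```

>>> move_arm:
  moves:
    - {"turn": [0,0,0.122],"translation": [0,0,0],"hand": 0.3}
    - {"turn": [0,0,0.122],"translation": [0,0,0],"hand": 0.3}
    - {"turn": [0,0,0],"translation": [3,35.7,0],"hand": 0.3}
    - {"turn": [0,0,0],"translation": [3,35.7,0],"hand": 0.3}
    - {"turn": [0,0,0],"translation": [3,35.7,0],"hand": 0.3}
    - {"turn": [0,0,0],"translation": [3,35.7,0],"hand": 0.3}
    - {"turn": [0,0,0],"translation": [3,35.7,0],"hand": 0.3}
    - {"turn": [0,0,0],"translation": [3,35.7,0],"hand": 0.3}
    - {"turn": [0,0,0],"translation": [3,35.7,0],"hand": 0.3}
    - {"turn": [0,0,0],"translation": [0,0,0],"hand": 0.3}

```text
time_s: 15.5
eef_pos: [542.8, -82.3, 130.7]
ee_rot: [-0.002, -0.024, 1.0, 0.002]
force: [-0.7, -0.0, -0.9]
grip_width: 0.432
grip_force: 61.4
```

>>> move_arm:
  moves:
    - {"turn": [0,0,0],"translation": [0,0,30],"hand": 0.3}
    - {"turn": [0,0,0],"translation": [0,0,25],"hand": 0.3}
    - {"turn": [0,0,0],"translation": [0,0,0],"hand": 0.3}
    - {"turn": [0,0,0],"translation": [0,0,0],"hand": 0.3}
    - {"turn": [0,0,0],"translation": [0,0,0],"hand": 0.3}

```text
time_s: 15.92
eef_pos: [544.9, -88.3, 78.0]
ee_rot: [0.0, -0.021, 1.0, -0.0]
force: [-0.2, -1.0, 0.2]
grip_width: 0.43
grip_force: 61.4
```

Run:
```python
from h import *
plan(544.8,-87.8,44,2.5)
c,W=wristpts();cv2.imwrite("pics/w2.png",c["image"])
```

```text
pos [544.9 -88.3  78. ] cur 2.46 toolz [ 0. -0. -1.] turn_z -0.001 then shift [ 0.1  0.5 34. ] j6 -1.99 grip 0.43 61.4 F [-0.2 -1.   0.2] t 15.92
```

View pics/w2.png

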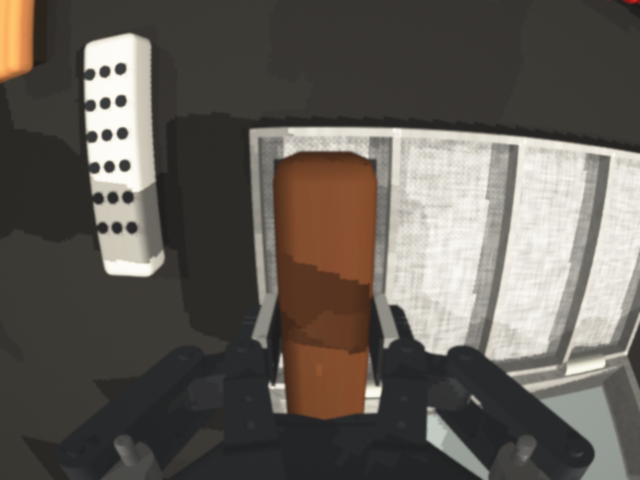

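The glasses case at (325,280) is centred across bay 1, and the remote lies flat on the dresser at (120,155). I check the fit along its length.

```bash
cat >> h.py <<'E'
def fit(W,cols,zt):
    """front end of held thing (z>zt) vs front wall, x in world at given columns"""
    Z=W[...,2]
    for u in cols:
        x=W[:,u,0];z=Z[:,u]
        o=x[(z>zt-12)&(z<zt+12)&(x>380)&(x<700)]; w=x[(z>14)&(z<25)&(x>440)&(x<480)]
        print(u,"obj front",np.round(np.percentile(o,2),1) if len(o) else None,"wall x range",np.round(np.percentile(w,[5,95]),1) if len(w) else None,"y",np.nanmedian(W[140:200,u,1]).round(1))
E
python3 - <<'E'
from h import *
c,W=wristpts()
fit(W,range(290,365,10),70)
E
```

```text
290 obj front 478.9 wall x range [468.9 472.4] y -103.2
300 obj front 477.2 wall x range [468.8 471.9] y -99.8
310 obj front 477.1 wall x range [468.6 471.6] y -96.4
320 obj front 477.1 wall x range [468.4 471.4] y -93.0
330 obj front 476.8 wall x range [468.2 471.2] y -89.5
340 obj front 476.6 wall x range [467.9 471. ] y -86.1
350 obj front 476.5 wall x range [467.7 470.8] y -82.7
360 obj front 477.8 wall x range [467.4 470.9] y -79.2
```

>>> move_arm:
  moves:
    - {"turn": [0,0,0],"translation": [0,0.5,15],"hand": 0.3}
    - {"turn": [0,0,0],"translation": [0,0,14],"hand": 0.3}
    - {"turn": [0,0,0],"translation": [0,0,5],"hand": 0.3}
    - {"turn": [0,0,0],"translation": [0,0,2],"hand": 0.3}
    - {"turn": [0,0,0],"translation": [0,0,0],"hand": 0.3}
    - {"turn": [0,0,0],"translation": [0,0,0],"hand": 0.3}

```text
time_s: 16.52
eef_pos: [545.1, -87.7, 42.3]
ee_rot: [0.001, -0.022, 1.0, -0.0]
force: [-0.6, -0.3, -0.7]
grip_width: 0.429
grip_force: 61.5
```

>>> move_arm:
  moves:
    - {"turn": [0,0,0],"translation": [0,0,1],"hand": 0.3}
    - {"turn": [0,0,0],"translation": [0,0,0],"hand": 0.3}
    - {"turn": [0,0,0],"translation": [0,0,0],"hand": 0.46}
    - {"turn": [0,0,0],"translation": [0,0,0],"hand": 0.54}
    - {"turn": [0,0,0],"translation": [0,0,0],"hand": 0.54}
    - {"turn": [0,0,0],"translation": [0,0,-10],"hand": 0.54}
    - {"turn": [0,0,0],"translation": [0,0,-30],"hand": 0.54}
    - {"turn": [0,0,0],"translation": [0,0,-40],"hand": 0.6}
    - {"turn": [0,0,0],"translation": [0,0,-40],"hand": 0.7}
    - {"turn": [0,0,0],"translation": [0,0,0],"hand": 0.7}

```text
time_s: 17.35
eef_pos: [547.4, -88.4, 168.7]
ee_rot: [0.006, -0.022, 1.0, -0.003]
force: [-0.3, -0.6, 1.3]
grip_width: 0.706
grip_force: 0.0
```

Run:
```python
from h import *
wlook("glasses",(3,16))
c,W=look()
plan(360,-293,150,5)
```

```text
glasses[327. 219.] mean [540.4 -88.2] mid [544.9 -88.1] ang 2.5 ext [129.1  32.7] z 42.8
[184. 201.] h[ 22. 124. 245.] mean [564.  334.5] mid [557.  336.1] ang -16.5 ext [129.6  36.7] z 30.3
[134. 271.] h[  2. 238. 241.] mean [390.3 439.5] mid [386.3 437.1] ang 38.7 ext [121.9  35.8] z 30.4
[446. 290.] h[ 15. 170. 238.] mean [ 360.2 -293.5] mid [ 360.  -293.7] ang 4.8 ext [124.5  34.3] z 32.8
[266. 292.] h[  2. 243. 246.] mean [347.2 130.1] mid [346.8 130.9] ang 78.5 ext [69.3 22.2] z 31.5
pos [545.1 -87.6 162.4] cur 2.48 toolz [ 0.003 -0.001 -1.   ] turn_z -0.044 then shift [ 202.4 -188.5   12. ] j6 -1.99 grip 0.698 0.0 F [ 0.4  0.7 -0.1] t 17.45
```

>>> move_arm:
  moves:
    - {"turn": [0,0,-0.044],"translation": [0,0,0],"hand": 0.7}
    - {"turn": [0,0,0],"translation": [28.9,-26.9,0],"hand": 0.7}
    - {"turn": [0,0,0],"translation": [28.9,-26.9,0],"hand": 0.7}
    - {"turn": [0,0,0],"translation": [28.9,-26.9,0],"hand": 0.7}
    - {"turn": [0,0,0],"translation": [28.9,-26.9,0],"hand": 0.7}
    - {"turn": [0,0,0],"translation": [28.9,-26.9,0],"hand": 0.7}
    - {"turn": [0,0,0],"translation": [28.9,-26.9,0],"hand": 0.7}
    - {"turn": [0,0,0],"translation": [28.9,-26.9,0],"hand": 0.7}
    - {"turn": [0,0,0],"translation": [0,0,0],"hand": 0.7}
    - {"turn": [0,0,0],"translation": [0,0,0],"hand": 0.7}

```text
time_s: 18.28
eef_pos: [358.1, -293.4, 159.6]
ee_rot: [-0.001, -0.042, 0.999, 0.001]
force: [0.8, -0.6, 0.3]
grip_width: 0.704
grip_force: 0.0
```

Run:
```python
from h import *
wlook("brush",(5,30))
plan(360,-293.6,33,4.9)
```

```text
brush[323. 229.] mean [ 355.7 -295.1] mid [ 360.  -294.7] ang 4.7 ext [123.3  35.8] z 34.0
pos [ 359.  -292.5  159.6] cur 4.91 toolz [-0.001  0.002 -1.   ] turn_z 0.0 then shift [ -1.   -1.4 126.6] j6 -2.59 grip 0.697 0.0 F [ 0.2 -0.   0.5] t 18.33
```

>>> move_arm:
  moves:
    - {"turn": [0,0,0],"translation": [-1,-1.5,35],"hand": 0.7}
    - {"turn": [0,0,0],"translation": [0,0,35],"hand": 0.7}
    - {"turn": [0,0,0],"translation": [0,0,30],"hand": 0.7}
    - {"turn": [0,0,0],"translation": [0,0,18],"hand": 0.7}
    - {"turn": [0,0,0],"translation": [0,0,5],"hand": 0.7}
    - {"turn": [0,0,0],"translation": [0,0,0],"hand": 0.7}
    - {"turn": [0,0,0],"translation": [0,0,0],"hand": 0.7}
    - {"turn": [0,0,0],"translation": [0,0,0],"hand": 0.7}

```text
time_s: 19.0
eef_pos: [361.4, -294.3, 38.6]
ee_rot: [0.001, -0.044, 0.999, -0.001]
force: [0.3, 0.9, 0.2]
grip_width: 0.702
grip_force: 0.0
```

Run:
```python
from h import *
plan(360.2,-294.2,33.5,4.9)
```

```text
pos [ 361.4 -294.3   38.6] cur 5.04 toolz [ 0.001 -0.002 -1.   ] turn_z 0.003 then shift [1.2 0.2 5.1] j6 -2.59 grip 0.702 0.0 F [0.3 0.9 0.2] t 19.0
```

>>> move_arm:
  moves:
    - {"turn": [0,0,0],"translation": [1,0,5],"hand": 0.7}
    - {"turn": [0,0,0],"translation": [0,0,0],"hand": 0.7}
    - {"turn": [0,0,0],"translation": [0,0,0],"hand": 0.35}
    - {"turn": [0,0,0],"translation": [0,0,0],"hand": 0.35}
    - {"turn": [0,0,0],"translation": [0,0,0],"hand": 0.35}
    - {"turn": [0,0,0],"translation": [0,0,0],"hand": 0.35}
    - {"turn": [0,0,0],"translation": [0,0,0],"hand": 0.35}
    - {"turn": [0,0,0],"translation": [0,0,0],"hand": 0.35}
  grip_force: 60

```text
time_s: 19.67
eef_pos: [359.8, -294.5, 32.9]
ee_rot: [0.0, -0.044, 0.999, -0.0]
force: [-0.9, 0.7, 6.2]
grip_width: 0.429
grip_force: 60.9
```

>>> move_arm:
  moves:
    - {"turn": [0,0,0],"translation": [0,0,-15],"hand": 0.3}
    - {"turn": [0,0,0],"translation": [0,0,-30],"hand": 0.3}
    - {"turn": [0,0,0],"translation": [0,0,-35],"hand": 0.3}
    - {"turn": [0,0,0],"translation": [0,0,-20],"hand": 0.3}
    - {"turn": [0,0,0],"translation": [0,0,0],"hand": 0.3}
    - {"turn": [0,0,0],"translation": [0,0,0],"hand": 0.3}

```text
time_s: 20.17
eef_pos: [359.7, -294.3, 132.7]
ee_rot: [0.0, -0.044, 0.999, -0.001]
force: [-0.7, -0.6, -2.1]
grip_width: 0.428
grip_force: 60.5
```

Run:
```python
from h import *
plan(541.9,-17.9,130,2.5)
```

```text
pos [ 359.7 -294.3  132.7] cur 5.0 toolz [ 0.001 -0.001 -1.   ] turn_z 0.044 then shift [-194.1  268.2    2.5] j6 -2.6 grip 0.428 60.5 F [-0.7 -0.6 -2.1] t 20.17
```

>>> move_arm:
  moves:
    - {"turn": [0,0,0.044],"translation": [0,0,0],"hand": 0.3}
    - {"turn": [0,0,0],"translation": [-21.6,29.8,0],"hand": 0.3}
    - {"turn": [0,0,0],"translation": [-21.6,29.8,0],"hand": 0.3}
    - {"turn": [0,0,0],"translation": [-21.6,29.8,0],"hand": 0.3}
    - {"turn": [0,0,0],"translation": [-21.6,29.8,0],"hand": 0.3}
    - {"turn": [0,0,0],"translation": [-21.6,29.8,0],"hand": 0.3}
    - {"turn": [0,0,0],"translation": [-21.6,29.8,0],"hand": 0.3}
    - {"turn": [0,0,0],"translation": [-21.6,29.8,0],"hand": 0.3}
    - {"turn": [0,0,0],"translation": [-21.6,29.8,0],"hand": 0.3}
    - {"turn": [0,0,0],"translation": [-21.6,29.8,0],"hand": 0.3}

```text
time_s: 21.0
eef_pos: [542.1, -15.9, 130.3]
ee_rot: [-0.002, -0.022, 1.0, 0.0]
force: [-0.2, -1.7, -1.1]
grip_width: 0.428
grip_force: 60.5
```

>>> move_arm:
  moves:
    - {"turn": [0,0,0],"translation": [0,0,0],"hand": 0.3}
    - {"turn": [0,0,0],"translation": [0,0,0],"hand": 0.3}
    - {"turn": [0,0,0],"translation": [0,0,30],"hand": 0.3}
    - {"turn": [0,0,0],"translation": [0,0,25],"hand": 0.3}
    - {"turn": [0,0,0],"translation": [0,0,0],"hand": 0.3}
    - {"turn": [0,0,0],"translation": [0,0,0],"hand": 0.3}
    - {"turn": [0,0,0],"translation": [0,0,0],"hand": 0.3}

```text
time_s: 21.58
eef_pos: [542.5, -18.6, 78.3]
ee_rot: [0.0, -0.021, 1.0, -0.0]
force: [-0.3, 0.7, -1.5]
grip_width: 0.429
grip_force: 60.5
```

Run:
```python
from h import *
plan(542.5,-17.9,41,2.5)
c,W=wristpts();fit(W,range(300,350,10),77)
wlook("held",(5,30),zr=(55,90))
```

```text
pos [542.5 -18.6  78.3] cur 2.42 toolz [ 0.001 -0.    -1.   ] turn_z -0.001 then shift [-0.   0.7 37.3] j6 -1.86 grip 0.429 60.5 F [-0.3  0.7 -1.5] t 21.58
300 obj front 479.5 wall x range [465.4 468.5] y -30.2
310 obj front 479.5 wall x range [465.3 468.4] y -26.7
320 obj front 479.3 wall x range [465.1 468.2] y -23.2
330 obj front 479.3 wall x range [464.9 468. ] y -19.4
340 obj front 479.0 wall x range [464.6 467.8] y -16.0
held[325. 286.] mean [524.6 -19.4] mid [532.8 -19.1] ang 2.2 ext [104.7  35.4] z 79.8
```

>>> move_arm:
  moves:
    - {"turn": [0,0,0],"translation": [1,0.5,15],"hand": 0.3}
    - {"turn": [0,0,0],"translation": [0,0,14],"hand": 0.3}
    - {"turn": [0,0,0],"translation": [0,0,5],"hand": 0.3}
    - {"turn": [0,0,0],"translation": [0,0,2.5],"hand": 0.3}
    - {"turn": [0,0,0],"translation": [0,0,0],"hand": 0.3}
    - {"turn": [0,0,0],"translation": [0,0,0],"hand": 0.3}

```text
time_s: 22.18
eef_pos: [541.7, -17.5, 41.8]
ee_rot: [0.001, -0.022, 1.0, -0.0]
force: [-0.8, 0.2, -0.7]
grip_width: 0.428
grip_force: 60.7
```

>>> move_arm:
  moves:
    - {"turn": [0,0,0],"translation": [0,0,0.5],"hand": 0.3}
    - {"turn": [0,0,0],"translation": [0,0,0],"hand": 0.3}
    - {"turn": [0,0,0],"translation": [0,0,0],"hand": 0.46}
    - {"turn": [0,0,0],"translation": [0,0,0],"hand": 0.54}
    - {"turn": [0,0,0],"translation": [0,0,0],"hand": 0.54}
    - {"turn": [0,0,0],"translation": [0,0,-10],"hand": 0.54}
    - {"turn": [0,0,0],"translation": [0,0,-30],"hand": 0.54}
    - {"turn": [0,0,0],"translation": [0,0,-40],"hand": 0.6}
    - {"turn": [0,0,0],"translation": [0,0,-40],"hand": 0.7}
    - {"turn": [0,0,0],"translation": [0,0,0],"hand": 0.7}

```text
time_s: 23.02
eef_pos: [544.2, -18.0, 168.6]
ee_rot: [0.006, -0.022, 1.0, -0.002]
force: [0.1, -1.0, 0.9]
grip_width: 0.7
grip_force: 0.0
```

Run:
```python
from h import *
wlook("brush",(5,30))
c,W=look()
I=c["image"];hsv=cv2.cvtColor(I,cv2.COLOR_BGR2HSV);Z=W[...,2];Y=W[...,1]
m=(hsv[...,0]>10)&(hsv[...,0]<35)&(hsv[...,1]>60)&(Z>10)&(Y>200)&(Y<460)&(W[...,0]>450)&(W[...,0]<700)
r=np.radians(-17);d=np.array([np.cos(r),np.sin(r)]);P=W[m];Q=P[:,:2]@np.c_[d,[-d[1],d[0]]]
q0=Q[:,0].min()
for a in range(0,150,10):
    k=(Q[:,0]-q0>=a)&(Q[:,0]-q0<a+10)
    if k.sum()>3: print(a,k.sum(),"z",np.median(P[k,2]).round(1),"width",np.ptp(Q[k,1]).round(1),"mid",P[k,:2].mean(0).round(1))
plan(545,343,150,-17)
```

```text
brush[326. 221.] mean [537.8 -18. ] mid [541.8 -17.8] ang 2.3 ext [123.7  35.3] z 42.0
[184. 201.] h[ 22. 124. 245.] mean [562.3 334.6] mid [557.2 336.4] ang -16.8 ext [130.6  35.9] z 30.3
[364. 228.] h[ 11.  159.  104.5] mean [500.7 -96.9] mid [506.7 -98. ] ang -6.2 ext [56.2 20.1] z 41.0
[134. 271.] h[  2. 238. 241.] mean [390.1 438. ] mid [385.5 434.9] ang 39.0 ext [122.3  35.1] z 30.6
0 50 z 30.1 width 23.2 mid [495.5 353.6]
10 47 z 30.9 width 24.9 mid [505.3 350.8]
20 46 z 30.5 width 22.9 mid [514.7 347.9]
30 49 z 30.9 width 22.1 mid [524.2 344.3]
40 45 z 31.0 width 23.1 mid [534.  341.6]
50 47 z 31.2 width 22.9 mid [543.4 338.5]
60 46 z 31.0 width 23.6 mid [553.  335.3]
70 75 z 29.0 width 41.9 mid [562.5 332.9]
80 76 z 29.4 width 41.9 mid [572.3 330.8]
90 73 z 29.2 width 42.2 mid [581.7 327.4]
100 74 z 29.3 width 42.9 mid [590.9 324.3]
110 78 z 28.9 width 43.7 mid [600.7 321.8]
120 74 z 29.2 width 44.0 mid [610.6 319.3]
130 49 z 29.1 width 41.3 mid [618.2 315.5]
pos [541.8 -17.5 162.4] cur 2.48 toolz [ 0.004 -0.001 -1.   ] turn_z 0.34 then shift [102.3 345.7  11.7] j6 -1.86 grip 0.7 0.0 F [-0.6 -0.2 -0.6] t 23.12
```

>>> move_arm:
  moves:
    - {"turn": [0,0,0.1145],"translation": [0,0,0],"hand": 0.7}
    - {"turn": [0,0,0.1145],"translation": [0,0,0],"hand": 0.7}
    - {"turn": [0,0,0.1145],"translation": [0,0,0],"hand": 0.7}
    - {"turn": [0,0,0],"translation": [11.7,37.8,0],"hand": 0.7}
    - {"turn": [0,0,0],"translation": [11.7,37.8,0],"hand": 0.7}
    - {"turn": [0,0,0],"translation": [11.7,37.8,0],"hand": 0.7}
    - {"turn": [0,0,0],"translation": [11.7,37.8,0],"hand": 0.7}
    - {"turn": [0,0,0],"translation": [11.7,37.8,0],"hand": 0.7}
    - {"turn": [0,0,0],"translation": [11.7,37.8,0],"hand": 0.7}
    - {"turn": [0,0,0],"translation": [11.7,37.8,0],"hand": 0.7}

```text
time_s: 23.95
eef_pos: [540.3, 261.5, 159.2]
ee_rot: [-0.001, 0.15, 0.989, -0.0]
force: [0.8, -0.5, 0.4]
grip_width: 0.702
grip_force: 0.0
```

>>> move_arm:
  moves:
    - {"turn": [0,0,0],"translation": [11.7,37.8,0],"hand": 0.7}
    - {"turn": [0,0,0],"translation": [11.7,37.8,0],"hand": 0.7}
    - {"turn": [0,0,0],"translation": [0,0,0],"hand": 0.7}
    - {"turn": [0,0,0],"translation": [0,0,0],"hand": 0.7}
    - {"turn": [0,0,0],"translation": [0,0,0],"hand": 0.7}

```text
time_s: 24.37
eef_pos: [540.9, 338.1, 159.3]
ee_rot: [-0.001, 0.15, 0.989, -0.001]
force: [0.2, -0.1, -0.2]
grip_width: 0.703
grip_force: 0.0
```

```bash
cat >> h.py <<'E'
def hb(z0=10,z1=60,W=None):
    c,W=wristpts();hsv=cv2.cvtColor(c["image"],cv2.COLOR_BGR2HSV);Z=W[...,2]
    m=(hsv[...,0]>10)&(hsv[...,0]<35)&(hsv[...,1]>60)&(Z>z0)&(Z<z1)
    n,l,st,ce=cv2.connectedComponentsWithStats(m.astype(np.uint8));k=l==1+np.argmax(st[1:,4])
    P=W[k&(Z>np.percentile(Z[k],70)-6)];M=rot(sense()).as_matrix();Q=(P-sense()["eef_pos"])@M
    for a in range(-120,120,10):
        j=(Q[:,0]>=a)&(Q[:,0]<a+10)
        if j.sum()>3: print("toolx",a,"y",np.percentile(Q[j,1],[3,97]).round(1),"z",np.median(P[j,2]).round(1))
    print("x ext",np.percentile(Q[:,0],[0.3,99.7]).round(1))
E
python3 - <<'E'
from h import *
plan(542.3,339,32,-17.2)
hb()
E
```

```text
pos [540.9 338.1 159.3] cur -17.2 toolz [-0.002 -0.001 -1.   ] turn_z -0.0 then shift [ -1.3   1.4 127.3] j6 -0.89 grip 0.703 0.0 F [ 0.2 -0.1 -0.2] t 24.37
toolx -120 y [-351.1 -314.4] z 42.0
toolx -110 y [-353.8 -317.9] z 42.1
toolx -100 y [-351.  -321.6] z 42.1
toolx -90 y [-346.2 -324.9] z 42.0
toolx -80 y [-342.5 -328.9] z 41.3
toolx -70 y [-337.3 -331.1] z 39.4
toolx -60 y [-337.4 -334.9] z 37.1
x ext [-195.   -58.3]
```

```bash
sed -i 's/hsv\[...,1\]>60)&(Z>z0)&(Z<z1)$/hsv[...,1]>40)\&(Z>z0)\&(Z<z1)\&(abs(W-sense()["eef_pos"])[...,:2].max(-1)<110)/' h.py
python3 - <<'E'
from h import *
hb()
E
```

```text
toolx -90 y [-14.8  23.9] z 30.8
toolx -80 y [-15.6  25.1] z 31.1
toolx -70 y [-16.   25.5] z 31.1
toolx -60 y [-15.8  25.2] z 31.2
toolx -50 y [-15.5  24.8] z 31.1
toolx -40 y [-15.5  25. ] z 31.2
toolx -30 y [-15.9  24.9] z 31.2
toolx -20 y [-11.5  21.3] z 32.7
toolx -10 y [-6.9 16.3] z 32.8
toolx 0 y [-7.5 16.1] z 32.9
toolx 10 y [-7.4 15.9] z 32.9
toolx 20 y [-7.4 15.7] z 32.8
toolx 30 y [-7.  16.1] z 32.8
toolx 40 y [-6.6 15.5] z 32.7
toolx 50 y [-3.8 13.5] z 30.0
x ext [-84.1  51.2]
```

>>> move_arm:
  moves:
    - {"turn": [0,0,0],"translation": [0,3,35],"hand": 0.7}
    - {"turn": [0,0,0],"translation": [0,0,35],"hand": 0.7}
    - {"turn": [0,0,0],"translation": [0,0,30],"hand": 0.7}
    - {"turn": [0,0,0],"translation": [0,0,18],"hand": 0.7}
    - {"turn": [0,0,0],"translation": [0,0,5],"hand": 0.7}
    - {"turn": [0,0,0],"translation": [0,0,0],"hand": 0.6}
    - {"turn": [0,0,0],"translation": [0,0,0],"hand": 0.6}
    - {"turn": [0,0,0],"translation": [0,0,0],"hand": 0.6}

```text
time_s: 25.13
eef_pos: [543.2, 341.6, 39.3]
ee_rot: [0.001, 0.15, 0.989, 0.001]
force: [0.2, 0.2, 0.7]
grip_width: 0.602
grip_force: 0.0
```

Run:
```python
from h import *
plan(542.3,340.5,32,-17.2)
```

```text
pos [543.2 341.6  39.3] cur -17.24 toolz [ 0.003  0.001 -1.   ] turn_z -0.001 then shift [ 0.5 -1.3  7.3] j6 -0.89 grip 0.602 0.0 F [0.2 0.2 0.7] t 25.13
```

>>> move_arm:
  moves:
    - {"turn": [0,0,0],"translation": [0,-1,6.5],"hand": 0.6}
    - {"turn": [0,0,0],"translation": [0,0,0],"hand": 0.5}
    - {"turn": [0,0,0],"translation": [0,0,0],"hand": 0.2}
    - {"turn": [0,0,0],"translation": [0,0,0],"hand": 0.2}
    - {"turn": [0,0,0],"translation": [0,0,0],"hand": 0.2}
    - {"turn": [0,0,0],"translation": [0,0,0],"hand": 0.2}
    - {"turn": [0,0,0],"translation": [0,0,0],"hand": 0.2}
    - {"turn": [0,0,0],"translation": [0,0,0],"hand": 0.2}
    - {"turn": [0,0,0],"translation": [0,0,0],"hand": 0.2}
  grip_force: 60

```text
time_s: 25.88
eef_pos: [541.9, 340.8, 31.2]
ee_rot: [0.0, 0.15, 0.989, 0.0]
force: [-2.7, -0.6, 5.5]
grip_width: 0.263
grip_force: 60.6
```

>>> move_arm:
  moves:
    - {"turn": [0,0,0],"translation": [0,0,-15],"hand": 0.2}
    - {"turn": [0,0,0],"translation": [0,0,-30],"hand": 0.2}
    - {"turn": [0,0,0],"translation": [0,0,-35],"hand": 0.2}
    - {"turn": [0,0,0],"translation": [0,0,-20],"hand": 0.2}
    - {"turn": [0,0,0],"translation": [0,0,0],"hand": 0.2}
    - {"turn": [0,0,0],"translation": [0,0,0],"hand": 0.2}

```text
time_s: 26.38
eef_pos: [542.0, 340.7, 131.1]
ee_rot: [0.0, 0.15, 0.989, 0.0]
force: [0.2, 0.4, -1.0]
grip_width: 0.27
grip_force: 60.0
```

Run:
```python
from h import *
plan(521,121.4,130,2.5)
hb(90,170)
```

```text
pos [542.  340.7 131.1] cur -17.21 toolz [ 0.001  0.    -1.   ] turn_z -0.344 then shift [  30.5 -218.2    0.9] j6 -0.89 grip 0.27 60.0 F [ 0.2  0.4 -1. ] t 26.38
toolx -50 y [-15.8  16.1] z 131.0
toolx -40 y [-15.8  15.7] z 131.0
toolx -30 y [-12.7  12.6] z 131.3
toolx -20 y [-11.4  11.3] z 132.8
toolx -10 y [-11.9  12.5] z 132.8
toolx 0 y [-11.2  11.2] z 132.7
toolx 10 y [-11.5  11.2] z 132.6
toolx 20 y [-11.3  11. ] z 132.6
toolx 30 y [-11.3  10.7] z 132.5
toolx 40 y [-11.1  10.3] z 132.0
toolx 50 y [-7.4  7. ] z 128.5
x ext [-48.4  50.4]
```

>>> move_arm:
  moves:
    - {"turn": [0,0,-0.1147],"translation": [0,0,0],"hand": 0.2}
    - {"turn": [0,0,-0.1147],"translation": [0,0,0],"hand": 0.2}
    - {"turn": [0,0,-0.1147],"translation": [0,0,0],"hand": 0.2}
    - {"turn": [0,0,0],"translation": [5.2,-36.4,0],"hand": 0.2}
    - {"turn": [0,0,0],"translation": [5.2,-36.4,0],"hand": 0.2}
    - {"turn": [0,0,0],"translation": [5.2,-36.4,0],"hand": 0.2}
    - {"turn": [0,0,0],"translation": [5.2,-36.4,0],"hand": 0.2}
    - {"turn": [0,0,0],"translation": [5.2,-36.4,0],"hand": 0.2}
    - {"turn": [0,0,0],"translation": [5.2,-36.4,0],"hand": 0.2}
    - {"turn": [0,0,0],"translation": [0,0,0],"hand": 0.2}

```text
time_s: 27.27
eef_pos: [519.1, 116.1, 129.1]
ee_rot: [-0.002, -0.02, 1.0, -0.001]
force: [-0.1, -0.6, -0.8]
grip_width: 0.266
grip_force: 59.9
```

>>> move_arm:
  moves:
    - {"turn": [0,0,0],"translation": [0,0,0],"hand": 0.2}
    - {"turn": [0,0,0],"translation": [0,0,30],"hand": 0.2}
    - {"turn": [0,0,0],"translation": [0,0,25],"hand": 0.2}
    - {"turn": [0,0,0],"translation": [0,0,0],"hand": 0.2}
    - {"turn": [0,0,0],"translation": [0,0,0],"hand": 0.2}
    - {"turn": [0,0,0],"translation": [0,0,0],"hand": 0.2}

```text
time_s: 27.77
eef_pos: [520.7, 121.8, 76.7]
ee_rot: [0.0, -0.022, 1.0, 0.0]
force: [0.5, -0.5, -0.3]
grip_width: 0.264
grip_force: 59.9
```

Run:
```python
from h import *
plan(520.5,121.2,39.5,2.5)
c,W=wristpts();fit(W,range(300,350,10),77)
hb(60,100)
```

```text
pos [520.7 121.8  76.7] cur 2.57 toolz [ 0.001  0.    -1.   ] turn_z 0.001 then shift [ 0.2 -0.6 37.2] j6 -1.61 grip 0.264 59.9 F [ 0.5 -0.5 -0.3] t 27.77
300 obj front 470.9 wall x range [459.1 462.4] y 106.3
310 obj front 470.1 wall x range [459.1 462.1] y 111.5
320 obj front 469.8 wall x range [458.4 461.9] y 116.5
330 obj front 469.7 wall x range [458.3 461.6] y 121.7
340 obj front 469.5 wall x range [458.3 461.4] y 126.9
toolx -50 y [-16.   15.8] z 77.1
toolx -40 y [-16.   15.7] z 77.0
toolx -30 y [-13.   12.6] z 77.3
toolx -20 y [-11.5  11.2] z 78.7
toolx -10 y [-11.5  11.4] z 78.8
toolx 0 y [-11.3  11.1] z 78.7
toolx 10 y [-11.6  11. ] z 78.6
toolx 20 y [-11.5  10.9] z 78.5
toolx 30 y [-11.4  10.6] z 78.5
toolx 40 y [-11.4  10.2] z 78.1
toolx 50 y [-8.9  8. ] z 75.1
x ext [-47.6  51. ]
```

Front gap is about 8 mm and the brush sits central, so I lower it.

>>> move_arm:
  moves:
    - {"turn": [0,0,0],"translation": [1,0,15],"hand": 0.2}
    - {"turn": [0,0,0],"translation": [0,0,14],"hand": 0.2}
    - {"turn": [0,0,0],"translation": [0,0,5],"hand": 0.2}
    - {"turn": [0,0,0],"translation": [0,0,2.5],"hand": 0.2}
    - {"turn": [0,0,0],"translation": [0,0,0],"hand": 0.2}
    - {"turn": [0,0,0],"translation": [0,0,0],"hand": 0.2}

```text
time_s: 28.37
eef_pos: [519.7, 121.1, 40.2]
ee_rot: [0.001, -0.022, 1.0, -0.0]
force: [0.6, -0.2, -0.3]
grip_width: 0.264
grip_force: 60.1
```

>>> move_arm:
  moves:
    - {"turn": [0,0,0],"translation": [0,0,0.8],"hand": 0.2}
    - {"turn": [0,0,0],"translation": [0,0,0],"hand": 0.2}
    - {"turn": [0,0,0],"translation": [0,0,0],"hand": 0.32}
    - {"turn": [0,0,0],"translation": [0,0,0],"hand": 0.4}
    - {"turn": [0,0,0],"translation": [0,0,0],"hand": 0.4}
    - {"turn": [0,0,0],"translation": [0,0,-10],"hand": 0.4}
    - {"turn": [0,0,0],"translation": [0,0,-30],"hand": 0.5}
    - {"turn": [0,0,0],"translation": [0,0,-40],"hand": 0.6}
    - {"turn": [0,0,0],"translation": [0,0,-40],"hand": 0.7}
    - {"turn": [0,0,0],"translation": [0,0,0],"hand": 0.7}

```text
time_s: 29.2
eef_pos: [522.2, 121.3, 166.7]
ee_rot: [0.007, -0.022, 1.0, -0.0]
force: [0.8, 0.1, 0.8]
grip_width: 0.699
grip_force: 0.0
```

>>> move_arm:
  moves:
    - {"turn": [0,0,0],"translation": [0,0,-40],"hand": 0.7}
    - {"turn": [0,0,0],"translation": [0,0,-40],"hand": 0.7}
    - {"turn": [0,0,0],"translation": [0,0,-30],"hand": 0.7}
    - {"turn": [0,0,0],"translation": [20,30,0],"hand": 0.7}
    - {"turn": [0,0,0],"translation": [20,35,0],"hand": 0.7}
    - {"turn": [0,0,0],"translation": [20,35,0],"hand": 0.7}
    - {"turn": [0,0,0],"translation": [20,35,0],"hand": 0.7}
    - {"turn": [0,0,0],"translation": [20,35,0],"hand": 0.7}
    - {"turn": [0,0,0],"translation": [0,0,0],"hand": 0.7}
    - {"turn": [0,0,0],"translation": [0,0,0],"hand": 0.7}

```text
time_s: 30.03
eef_pos: [410.8, 287.8, 269.2]
ee_rot: [0.0, -0.024, 1.0, 0.0]
force: [-0.4, -0.4, 0.1]
grip_width: 0.698
grip_force: 0.0
```

Run:
```python
from h import *
c,W=look()
L=W[138:170,268:365].reshape(-1,3);L=L[~np.isnan(L[:,0])];cc=L.mean(0);n=np.linalg.svd(L-cc,full_matrices=False)[2][2];n*=np.sign(n[2]);print("plane",cc.round(1),n.round(3),"lid deg",90+np.degrees(np.arctan2(n[2],-n[0])))
for r in range(112,126): print(r,[W[r,u].round(0).tolist() for u in (308,314,320)])
plan(715.7,26,250,2.5)
```

```text
[359. 211.] h[ 11. 165. 123.] mean [542.6 -87.1] mid [544.6 -86.9] ang 2.0 ext [129.9  32.1] z 41.1
[272. 209.] h[ 25. 109. 247.] mean [540.8 123.1] mid [535.1 122.4] ang 4.4 ext [128.5  35.2] z 38.4
[330. 212.] h[ 15. 170. 238.] mean [538.7 -17. ] mid [541.2 -16.6] ang 3.9 ext [122.   34.7] z 40.5
[127. 262.] h[  2. 244. 245.] mean [411.6 458.4] mid [411.4 457.9] ang -80.7 ext [40.2 30.1] z 30.1
[282. 296.] h[  2. 239. 245.] mean [339.   93.6] mid [339.9 100.2] ang 78.5 ext [128.9  37.9] z 30.4
plane [676.6  18.4  63.2] [-0.892 -0.04   0.451] lid deg 116.81623898113308
112 [[802.0, 40.0, 21.0], [803.0, 25.0, 19.0], [807.0, 10.0, 12.0]]
113 [[799.0, 40.0, 21.0], [799.0, 25.0, 23.0], [808.0, 10.0, 4.0]]
114 [[796.0, 40.0, 23.0], [801.0, 25.0, 13.0], [807.0, 10.0, 0.0]]
115 [[794.0, 40.0, 22.0], [799.0, 25.0, 11.0], [804.0, 10.0, -1.0]]
116 [[793.0, 40.0, 16.0], [800.0, 25.0, 3.0], [802.0, 10.0, -2.0]]
117 [[793.0, 40.0, 10.0], [798.0, 25.0, 1.0], [797.0, 10.0, 4.0]]
118 [[717.0, 38.0, 177.0], [716.0, 25.0, 181.0], [715.0, 12.0, 182.0]]
119 [[712.0, 38.0, 184.0], [713.0, 25.0, 182.0], [712.0, 12.0, 185.0]]
120 [[711.0, 38.0, 181.0], [712.0, 25.0, 180.0], [711.0, 12.0, 182.0]]
121 [[707.0, 38.0, 184.0], [706.0, 25.0, 187.0], [708.0, 12.0, 183.0]]
122 [[707.0, 38.0, 180.0], [704.0, 25.0, 186.0], [707.0, 12.0, 181.0]]
123 [[705.0, 38.0, 179.0], [705.0, 25.0, 178.0], [703.0, 12.0, 184.0]]
124 [[704.0, 38.0, 176.0], [704.0, 25.0, 176.0], [716.0, 11.0, 148.0]]
125 [[712.0, 38.0, 150.0], [703.0, 25.0, 172.0], [712.0, 11.0, 154.0]]
pos [411.7 286.7 269.1] cur 2.59 toolz [ 0.001 -0.    -1.   ] turn_z 0.001 then shift [-292.3 -273.7   19.3] j6 -1.24 grip 0.7 0.0 F [0.5 0.1 0.3] t 30.08
```

View pics/last.png

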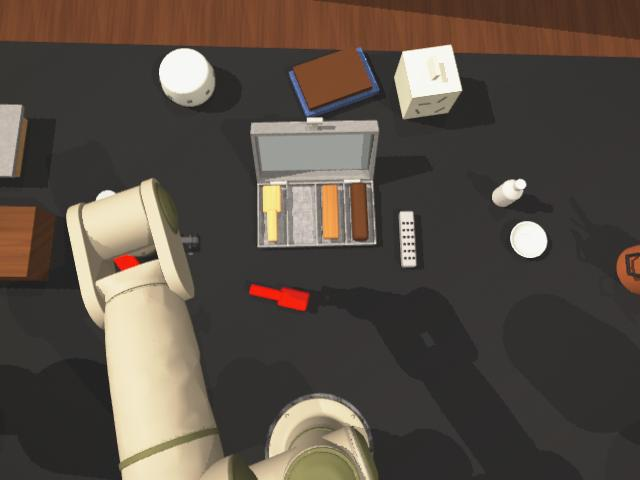

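The top view shows the hairbrush at (272,210), clothes brush at (330,212) and glasses case at (359,211), each in its own bay. The remote lies on the dresser at (407,238). The lid stands at about 117°, with its handle at (314,121). Next I bring the lid forward.

>>> move_arm:
  moves:
    - {"turn": [0,0,0],"translation": [-28.8,-27.4,0],"hand": 0.7}
    - {"turn": [0,0,0],"translation": [-28.8,-27.4,0],"hand": 0.7}
    - {"turn": [0,0,0],"translation": [-28.8,-27.4,0],"hand": 0.7}
    - {"turn": [0,0,0],"translation": [-28.8,-27.4,0],"hand": 0.7}
    - {"turn": [0,0,0],"translation": [-28.8,-27.4,0],"hand": 0.7}
    - {"turn": [0,0,0],"translation": [-28.8,-27.4,0],"hand": 0.7}
    - {"turn": [0,0,0],"translation": [-28.8,-27.4,0],"hand": 0.7}
    - {"turn": [0,0,0],"translation": [-28.8,-27.4,0],"hand": 0.7}
    - {"turn": [0,0,0],"translation": [-28.8,-27.4,0],"hand": 0.7}
    - {"turn": [0,0,0],"translation": [-28.8,-27.4,0],"hand": 0.7}

```text
time_s: 30.92
eef_pos: [712.7, 21.6, 268.7]
ee_rot: [0.0, -0.021, 1.0, -0.0]
force: [0.5, 0.9, 0.3]
grip_width: 0.697
grip_force: 0.0
```

>>> move_arm:
  moves:
    - {"turn": [0,0,0],"translation": [0,0,15],"hand": 0.7}
    - {"turn": [0,0,0],"translation": [0,0,0],"hand": 0.7}
    - {"turn": [0,0,0],"translation": [0,0,0],"hand": 0.7}

```text
time_s: 31.17
eef_pos: [711.1, 24.1, 252.5]
ee_rot: [-0.002, -0.021, 1.0, 0.0]
force: [-0.3, 0.9, -0.4]
grip_width: 0.704
grip_force: 0.0
```

Run:
```python
from h import *
plan(711,25.5,177,2.5)
```

```text
pos [711.1  24.1 252.5] cur 2.41 toolz [-0.003  0.    -1.   ] turn_z -0.002 then shift [-0.2  1.4 75.5] j6 -1.74 grip 0.704 0.0 F [-0.3  0.9 -0.4] t 31.17
```

>>> move_arm:
  moves:
    - {"turn": [0,0,0],"translation": [0,1,30],"hand": 0.7}
    - {"turn": [0,0,0],"translation": [0,0,25],"hand": 0.7}
    - {"turn": [0,0,0],"translation": [0,0,15],"hand": 0.7}
    - {"turn": [0,0,0],"translation": [0,0,3],"hand": 0.7}
    - {"turn": [0,0,0],"translation": [0,0,0],"hand": 0.7}
    - {"turn": [0,0,0],"translation": [0,0,0],"hand": 0.7}

```text
time_s: 31.67
eef_pos: [711.8, 26.6, 182.9]
ee_rot: [0.001, -0.022, 1.0, -0.0]
force: [0.8, 0.1, 1.5]
grip_width: 0.701
grip_force: 0.0
```

>>> move_arm:
  moves:
    - {"turn": [0,0,0],"translation": [0,0,0],"hand": 0.5}
    - {"turn": [0,0,0],"translation": [0,0,0],"hand": 0.3}
    - {"turn": [0,0,0],"translation": [0,0,0],"hand": 0.3}
    - {"turn": [0,0,0],"translation": [0,0,0],"hand": 0.3}
    - {"turn": [0,0,0],"translation": [0,0,0],"hand": 0.3}
    - {"turn": [0,0,0],"translation": [0,0,0],"hand": 0.3}
    - {"turn": [0,0,0],"translation": [0,0,0],"hand": 0.3}
  grip_force: 40

```text
time_s: 32.25
eef_pos: [712.4, 24.6, 182.7]
ee_rot: [0.002, -0.021, 1.0, -0.002]
force: [2.0, -6.9, 4.8]
grip_width: 0.387
grip_force: 40.5
```

Run:
```python
from h import *
plan(711,25.5,177,2.5)
A=np.radians(np.linspace(120,103.1,7));r=182.3
print(np.c_[r*np.diff(np.cos(A)),-r*np.diff(np.sin(A))].round(1).tolist())
```

```text
pos [712.4  24.6 182.7] cur 2.45 toolz [ 0.004 -0.003 -1.   ] turn_z -0.001 then shift [1.4 1.  5.7] j6 -1.74 grip 0.387 40.5 F [ 2.  -6.9  4.8] t 32.25
[[7.9, -4.3], [8.1, -3.9], [8.3, -3.5], [8.4, -3.1], [8.6, -2.7], [8.7, -2.2]]
```

>>> move_arm:
  moves:
    - {"turn": [0,0,0],"translation": [7.9,0,-4.3],"hand": 0.3}
    - {"turn": [0,0,0],"translation": [8.1,0,-3.9],"hand": 0.3}
    - {"turn": [0,0,0],"translation": [8.3,0,-3.5],"hand": 0.3}
    - {"turn": [0,0,0],"translation": [8.4,0,-3.1],"hand": 0.3}
    - {"turn": [0,0,0],"translation": [8.6,0,-2.7],"hand": 0.3}
    - {"turn": [0,0,0],"translation": [6,0,-1.5],"hand": 0.3}
    - {"turn": [0,0,0],"translation": [0,0,0],"hand": 0.3}
    - {"turn": [0,0,0],"translation": [0,0,0],"hand": 0.3}
    - {"turn": [0,0,0],"translation": [0,0,0],"hand": 0.3}

```text
time_s: 33.0
eef_pos: [664.9, 22.5, 201.3]
ee_rot: [0.002, -0.021, 1.0, -0.002]
force: [-0.0, -8.8, 2.4]
grip_width: 0.381
grip_force: 42.8
```

Run:
```python
from h import *
plan(660,25.5,197,2.5)
for n in("top","scene"):
    c=capture(n);np.save(n+"L.npy",world(c));cv2.imwrite(f"pics/{n}L.png",c["image"])
a=cv2.imread("pics/topL.png")[90:270,200:420];b=cv2.imread("pics/sceneL.png")[130:330,200:420]
cv2.imwrite("pics/L.png",np.hstack([cv2.resize(a,(400,327)),cv2.resize(b,(400,327))]))
```

```text
pos [664.9  22.5 201.3] cur 2.44 toolz [ 0.003 -0.003 -1.   ] turn_z -0.001 then shift [4.8 3.3 4.3] j6 -1.75 grip 0.381 42.8 F [-0.  -8.8  2.4] t 33.0
```

View pics/L.png

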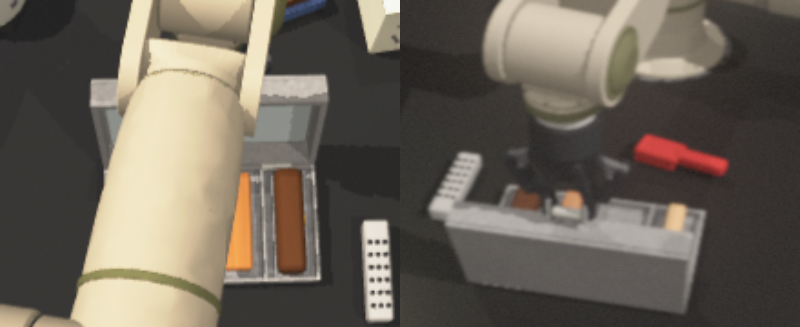

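```bash
cat >> h.py <<'E'
def lid(name,poly):
    W=world(capture(name));m=np.zeros(W.shape[:2],np.uint8);cv2.fillPoly(m,[np.array(poly)],1)
    L=W[m>0];L=L[~np.isnan(L[:,0])]
    for _ in range(4):
        c=L.mean(0);n=np.linalg.svd(L-c,full_matrices=False)[2][2];e=abs((L-c)@n);L=L[e<max(3,2*e.std())]
    n*=np.sign(n[0]);print(name,c.round(1),n.round(3),"lid deg",(90-np.degrees(np.arctan2(n[2],np.hypot(n[0],n[1])))).round(2),e.std().round(2),len(L))
E
python3 - <<'E'
from h import *
lid("scene",[(240,272),(357,281),(352,308),(246,296)])
lid("top",[(341,148),(371,148),(370,172),(341,174)])
E
```

```text
scene [679.9  33.  119.3] [ 0.978  0.045 -0.202] lid deg 101.63 0.58 2678
top [664.7 -77.5  64.3] [ 0.976  0.051 -0.211] lid deg 102.15 0.71 576
```

Run:
```python
from h import *
from scipy.optimize import least_squares
P=np.array([[476.3,14,138.2],[545.3,17.1,189],[628.8,20.8,203.7],[706.8,24.2,181.7]])
d=np.array([np.cos(np.radians(2.5)),np.sin(np.radians(2.5))]);s=P[:,:2]@d
f=least_squares(lambda q:np.hypot(s-q[0],P[:,2]-q[1])-182.3,[620,20]);print(f.x,f.fun)
h=f.x;print("lid at those",np.degrees(np.arctan2(P[:,2]-h[1],h[0]-s))-3.15)
s2=np.array([712.4,664.9])*d[0]+np.array([24.6,22.5])*d[1];
# second grip: z offset free so radius holds
for ss,z in zip(s2,(182.7,201.3)): print("lid",90+np.degrees(np.arcsin((ss-h[0])/182.3))-3.15, "z err",z-h[1]-np.sqrt(182.3**2-(ss-h[0])**2))
for n in("top","scene"):
    W=world(capture(n));Z=W[...,2];k=(abs(Z)<8)&(W[...,0]>300)&(W[...,0]<750)&(abs(W[...,1])<450);A=W[k]
    c=np.linalg.lstsq(np.c_[A[:,:2]-[540,17],np.ones(len(A))],A[:,2],rcond=None)[0];print(n,"table tilt deg x,y",np.degrees(c[:2]).round(2),"z",c[2].round(2))
```

```text
[617.80300553  22.16610538] [ 0.57280292 -0.48309831 -0.4143876   0.56559025]
lid at those [ 36.23335663  63.42667636  90.41373683 116.11000346]
lid 118.25439243171292 z err 4.938866134646588
lid 101.93555372323253 z err 3.1162657189066465
top table tilt deg x,y [-0.07  0.01] z -0.3
scene table tilt deg x,y [-0.05  0.04] z 0.82
```

All three estimates agree at about 101.9°, so I pull 1.9° more, about 6 mm.

>>> move_arm:
  moves:
    - {"turn": [0,0,0],"translation": [3,0,-0.6],"hand": 0.3}
    - {"turn": [0,0,0],"translation": [3,0,-0.5],"hand": 0.3}
    - {"turn": [0,0,0],"translation": [0,0,0],"hand": 0.3}
    - {"turn": [0,0,0],"translation": [0,0,0],"hand": 0.3}
    - {"turn": [0,0,0],"translation": [0,0,0],"hand": 0.3}

```text
time_s: 33.72
eef_pos: [659.4, 22.2, 202.6]
ee_rot: [0.002, -0.021, 1.0, -0.002]
force: [1.3, -7.3, 2.1]
grip_width: 0.388
grip_force: 42.8
```

Run:
```python
from h import *
plan(660,25.5,197,2.5)
for i in range(2):lid("scene",[(240,271),(357,280),(352,306),(246,294)])
lid("top",[(341,150),(371,150),(370,172),(341,174)])
```

```text
pos [659.4  22.2 202.6] cur 2.45 toolz [ 0.005 -0.003 -1.   ] turn_z -0.001 then shift [-0.7  3.3  5.6] j6 -1.76 grip 0.388 42.8 F [ 1.3 -7.3  2.1] t 33.72
scene [677.1  34.2 122.3] [ 0.984  0.045 -0.172] lid deg 99.91 0.58 2637
scene [677.   34.5 122.3] [ 0.984  0.046 -0.172] lid deg 99.91 0.58 2653
top [662.2 -79.   58.9] [ 0.983  0.049 -0.177] lid deg 100.22 0.74 479
```

The lid reads 100°, so I release gently and rise.

>>> move_arm:
  moves:
    - {"turn": [0,0,0],"translation": [0,0,0],"hand": 0.42}
    - {"turn": [0,0,0],"translation": [0,0,0],"hand": 0.5}
    - {"turn": [0,0,0],"translation": [0,0,0],"hand": 0.7}
    - {"turn": [0,0,0],"translation": [0,0,0],"hand": 0.7}
    - {"turn": [0,0,0],"translation": [0,0,0],"hand": 0.7}
    - {"turn": [0,0,0],"translation": [0,0,-15],"hand": 0.7}
    - {"turn": [0,0,0],"translation": [0,0,-30],"hand": 0.7}
    - {"turn": [0,0,0],"translation": [0,0,-40],"hand": 0.7}
    - {"turn": [0,0,0],"translation": [0,0,0],"hand": 0.7}

```text
time_s: 34.62
eef_pos: [659.8, 24.1, 293.9]
ee_rot: [0.006, -0.022, 1.0, -0.001]
force: [0.2, -0.1, 1.6]
grip_width: 0.7
grip_force: 0.0
```

>>> move_arm:
  moves:
    - {"turn": [0,0,0],"translation": [28,28,0],"hand": 0.7}
    - {"turn": [0,0,0],"translation": [28,28,0],"hand": 0.7}
    - {"turn": [0,0,0],"translation": [28,28,0],"hand": 0.7}
    - {"turn": [0,0,0],"translation": [28,28,0],"hand": 0.7}
    - {"turn": [0,0,0],"translation": [28,28,0],"hand": 0.7}
    - {"turn": [0,0,0],"translation": [28,28,0],"hand": 0.7}
    - {"turn": [0,0,0],"translation": [28,28,0],"hand": 0.7}
    - {"turn": [0,0,0],"translation": [28,28,0],"hand": 0.7}
    - {"turn": [0,0,0],"translation": [28,28,0],"hand": 0.7}
    - {"turn": [0,0,0],"translation": [0,0,0],"hand": 0.7}

```text
time_s: 35.45
eef_pos: [391.3, 268.3, 286.3]
ee_rot: [-0.0, -0.025, 1.0, 0.001]
force: [0.4, -0.2, 0.4]
grip_width: 0.696
grip_force: 0.0
```

Run:
```python
from h import *
c,W=look()
lid("scene",[(240,271),(357,280),(352,306),(246,294)])
lid("top",[(270,150),(371,150),(370,172),(270,174)])
plan(660,25.5,197,2.5)
```

```text
[359. 211.] h[ 11. 165. 121.] mean [543.6 -87.7] mid [545.  -87.4] ang 1.9 ext [130.2  31.7] z 41.1
[272. 209.] h[ 25. 112. 247.] mean [543.1 122.6] mid [537.2 122.3] ang 2.0 ext [126.8  36.1] z 38.5
[330. 211.] h[ 14. 171. 237.] mean [540.7 -17.2] mid [541.3 -17.3] ang 2.8 ext [124.7  34.8] z 40.6
[135. 275.] h[  2. 244. 245.] mean [380.7 434.4] mid [381.8 434.2] ang 55.4 ext [52.2 25.2] z 31.0
[282. 296.] h[  2. 242. 246.] mean [338.4  92.2] mid [340.2 100.1] ang 77.2 ext [129.8  38.2] z 30.3
scene [677.   34.2 122.3] [ 0.984  0.045 -0.173] lid deg 99.95 0.58 2654
top [659.2   8.8  64.7] [ 0.983  0.044 -0.18 ] lid deg 100.38 0.67 1909
pos [395.6 264.9 285.8] cur 2.56 toolz [ 0.001  0.    -1.   ] turn_z 0.001 then shift [-253.6 -250.7   89. ] j6 -1.27 grip 0.7 0.0 F [ 0.1 -0.7  1.2] t 35.6
```

View pics/last.png

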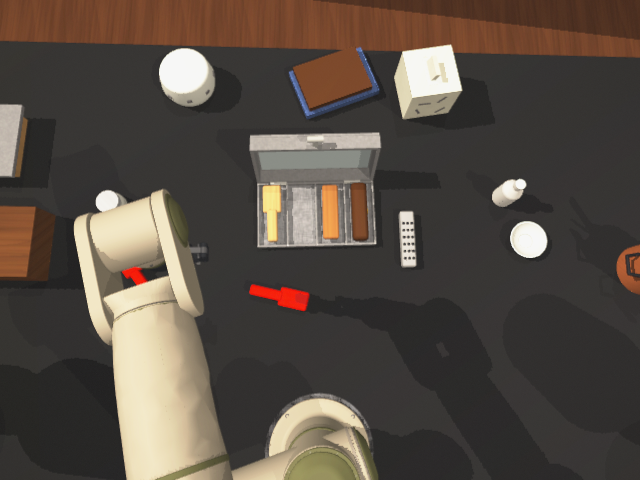

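The three items are seated in their bays, the remote lies on the dresser at (407,238), and the lid stands by itself at 100°.

```bash
python3 -c "from rig import finish_job; print(finish_job())"
```

```text
the job is handed in; nothing more can be done
None
```

The job is handed in: the remote lies on the dresser top, the hairbrush, clothes brush and glasses case each lie in their own compartment (no trimmer was there), and the mirror stands open by itself at about 100°.

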